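# Dry the rinsed tins on the air rack

### The job

Put every rinsed square tin lying on the two rubber mats upside down over its own peg of the air-drying rack, so that its rim sits flat on the rack. Only when all the tins are on, turn the regulator knob clockwise until its pointer stands at the long white mark, and then pull the knob straight up, fully out, to lock it there. Leave the paint can, the wrench and the mug where they are.

Things in the scene. Friction and masses are not known exactly. Their poses are not given: they have to be found in the camera images.
- tin0: one of four or five identical open square metal tins (None if absent): 48 x 48 mm outside, 76 mm long, walls 2.5 mm, 0.08 to 0.17 kg. Origin: the tin's centre, 38 mm from its closed bottom and from its rim; z axis points to the open mouth, x and y square to the flat sides. Starts lying on a side on a mat: origin 24 mm above the mat, mouth roughly to the robot's right (-y), somewhat away from it
- tin1: one of four or five identical open square metal tins (None if absent): 48 x 48 mm outside, 76 mm long, walls 2.5 mm, 0.08 to 0.17 kg. Origin: the tin's centre, 38 mm from its closed bottom and from its rim; z axis points to the open mouth, x and y square to the flat sides. Starts lying on a side on a mat: origin 24 mm above the mat, mouth roughly to the robot's right (-y), somewhat away from it
- tin2: one of four or five identical open square metal tins (None if absent): 48 x 48 mm outside, 76 mm long, walls 2.5 mm, 0.08 to 0.17 kg. Origin: the tin's centre, 38 mm from its closed bottom and from its rim; z axis points to the open mouth, x and y square to the flat sides. Starts lying on a side on a mat: origin 24 mm above the mat, mouth roughly to the robot's right (-y), somewhat away from it
- tin3: one of four or five identical open square metal tins (None if absent): 48 x 48 mm outside, 76 mm long, walls 2.5 mm, 0.08 to 0.17 kg. Origin: the tin's centre, 38 mm from its closed bottom and from its rim; z axis points to the open mouth, x and y square to the flat sides. Starts lying on a side on a mat: origin 24 mm above the mat, mouth roughly to the robot's right (-y), somewhat away from it
- tin4: one of four or five identical open square metal tins (None if absent): 48 x 48 mm outside, 76 mm long, walls 2.5 mm, 0.08 to 0.17 kg. Origin: the tin's centre, 38 mm from its closed bottom and from its rim; z axis points to the open mouth, x and y square to the flat sides. Starts lying on a side on a mat: origin 24 mm above the mat, mouth roughly to the robot's right (-y), somewhat away from it
- mat: black ribbed rubber mat, fixed, 340 (x) x 260 (y) x 6 mm thick, on which most of the tins lie; origin at the centre of its underside
- pad: smaller black rubber mat, fixed, 110 (x) x 130 (y) x 6 mm thick, in front of the rack, where a tin may lie; origin at the centre of its underside
- rack: grey air-drying rack, fixed: a flat bar 90 (x) x 420 (y) x 18 mm high with five upright round steel pegs in a row along its y axis, 84 mm apart, each 18 mm thick and 50 mm high above the bar; origin at the centre of its underside. A tin seated upside down rests with its rim on the bar, 13 mm of play each way around the peg, its centre 38 mm above the bar; set it square to the bar to keep clear of the neighbours
- seat0 (a point): foot of peg 0 of the rack on the peg's axis, at the top face of the bar (18 mm above the bench); peg 0 is the one at the rack's +y end; axes as the rack's
- seat1 (a point): foot of peg 1 of the rack on the peg's axis, at the top face of the bar (18 mm above the bench); peg 0 is the one at the rack's +y end; axes as the rack's
- seat2 (a point): foot of peg 2 of the rack on the peg's axis, at the top face of the bar (18 mm above the bench); peg 0 is the one at the rack's +y end; axes as the rack's
- seat3 (a point): foot of peg 3 of the rack on the peg's axis, at the top face of the bar (18 mm above the bench); peg 0 is the one at the rack's +y end; axes as the rack's
- seat4 (a point): foot of peg 4 of the rack on the peg's axis, at the top face of the bar (18 mm above the bench); peg 0 is the one at the rack's +y end; axes as the rack's
- regulator: air regulator, fixed: 64 x 64 x 55 mm light-alloy block with a black dial 76 mm across on top (top of the dial 58 mm above the bench) and the knob over it; origin at the centre of the underside, on the knob's axis; the long mark lies to its +x side (away from the robot)
- mark (a point): the long white mark on the regulator's dial (22 x 5 mm; the other ticks are much shorter), 38 mm from the knob's axis in the regulator's +x direction
- knob_grip (a point): point on the knob's axis at the height to grip, 89 mm above the bench when the knob is in. The knob is a black disc 48 mm across (top face 67 mm above the bench) with an upright bar grip across it, 44 mm long, 14 mm thick, 34 mm high (top 101 mm above the bench). x axis: along the bar towards the pointer end (the end with the white line); z up. Moves and turns with the knob
- knob_turn (a joint): angle of the knob, rad, 0 to 3.6, growing clockwise seen from above; the pointer stands at the long mark at 2.4; friction 0.08 N m, stays where it is left
- knob_pull (a joint): how far the knob is pulled up, m: 0 in, 0.012 fully out (end stop); friction 6 N, stays where it is left
- can: paint can, 80 mm across and 100 mm high, bystander; origin at the centre of its underside
- wrench: wrench lying on the bench, bystander; origin under its middle
- mug: white mug, 80 mm across and 95 mm high, bystander; origin at the centre of its underside
Mind the look-alikes: they are no part of the job. What is shaped like the tin0 but turquoise is not meant.

How it is judged (in metres and radians):
On the way, in this order (a step that is already met when the one before it is completed fails the run):
1. every tin is upside down over a peg, rim on the rack (angle between each of tin0, tin1, tin2, tin3, tin4's own z axis and vertical above 3 rad and z of tin0 in the frame of seat0 between 0.032 and 0.044 m and (horizontal distance between tin0 and seat0 below 0.022 m or horizontal distance between tin0 and seat1 below 0.022 m or horizontal distance between tin0 and seat2 below 0.022 m or horizontal distance between tin0 and seat3 below 0.022 m or horizontal distance between tin0 and seat4 below 0.022 m) and z of tin1 in the frame of seat0 between 0.032 and 0.044 m and (horizontal distance between tin1 and seat0 below 0.022 m or horizontal distance between tin1 and seat1 below 0.022 m or horizontal distance between tin1 and seat2 below 0.022 m or horizontal distance between tin1 and seat3 below 0.022 m or horizontal distance between tin1 and seat4 below 0.022 m) and z of tin2 in the frame of seat0 between 0.032 and 0.044 m and (horizontal distance between tin2 and seat0 below 0.022 m or horizontal distance between tin2 and seat1 below 0.022 m or horizontal distance between tin2 and seat2 below 0.022 m or horizontal distance between tin2 and seat3 below 0.022 m or horizontal distance between tin2 and seat4 below 0.022 m) and z of tin3 in the frame of seat0 between 0.032 and 0.044 m and (horizontal distance between tin3 and seat0 below 0.022 m or horizontal distance between tin3 and seat1 below 0.022 m or horizontal distance between tin3 and seat2 below 0.022 m or horizontal distance between tin3 and seat3 below 0.022 m or horizontal distance between tin3 and seat4 below 0.022 m) and z of tin4 in the frame of seat0 between 0.032 and 0.044 m and (horizontal distance between tin4 and seat0 below 0.022 m or horizontal distance between tin4 and seat1 below 0.022 m or horizontal distance between tin4 and seat2 below 0.022 m or horizontal distance between tin4 and seat3 below 0.022 m or horizontal distance between tin4 and seat4 below 0.022 m)), for 0.2 s.
2. the knob, still in, is turned to the mark (value of joint knob_turn between 2.28 and 2.52 rad and value of joint knob_pull below 0.005 m), for 0.2 s.
3. the knob is pulled out at the mark (value of joint knob_turn between 2.28 and 2.52 rad and value of joint knob_pull above 0.008 m), for 0.2 s.
At the end, for the whole second after the job is handed in: Every present tin is upside down (within 8 degrees) over a peg, its axis within 22 mm of the peg's, rim on the rack bar (within 6 mm) and at rest; the knob is within 0.12 rad of the mark and pulled out by more than 8 mm (all of step 1 and all of step 3 and linear speed of each of tin0, tin1, tin2, tin3, tin4 below 0.03 m/s); the robot touches nothing.
It fails at once if the paint can is pushed aside more than 3 cm (distance of can from where it was at the start of the episode above 0.03 m).
It fails at once if the wrench is pushed aside more than 3 cm (distance of wrench from where it was at the start of the episode above 0.03 m).
It fails at once if the mug is pushed aside more than 3 cm (distance of mug from where it was at the start of the episode above 0.03 m).
Of tin0, tin1, tin2, tin3, tin4 only 4 to 5 are there at a start; the rules pass over those that are not, and their reading is None.
At some moment in a run one of tin0, tin1, tin2, tin3, tin4 may be knocked a few centimetres aside while the robot is not near it.
Once in a run the grip may slacken for a moment while it holds something.
It also fails if it takes over 210 s, if anything falls off the work surface, if the arm or the gripper's body presses on something with over 40 N, if the wrist force passes 120 N, or if a joint passes its speed limit or range.

### The arm

A 6-joint arm with a two-finger parallel gripper is mounted at the origin on the work surface. World frame = base frame: x ahead of the robot, y to its left, z up, the work surface at z = 0. Lengths are in m, angles in degrees, forces in N, time in s.
With the tool pointing down it reaches from about 0.4 to 0.825 m from the base axis. Payload 7 kg.
Tool frame: the origin (TCP) lies on the front face of the gripper's body, between the roots of the fingers; the fingertips stand 66 mm ahead of it and the grasp point (between the pads) lies 47 mm ahead of it; z points along the fingers, y is the line along which they close (so a half turn about z gives the same grasp; the last joint's range is limited). The gripper opens to 88 mm and grips with 3 to 60 N. Pads are 19 mm wide; open, the fingers measure 130 mm over their backs; the gripper's body (78 mm by 193 mm) begins 47 mm behind the grasp point.
Start: joints at [-48.868, 20.546, 0.682, 0, -70.136, -16.507], TCP at [0.281, -0.614, 0.292] pointing down, gripper open.
Joint ranges: [-176.03, 176.03], [-82.01, 121.73], [-58.28, 71.71], [-173.87, 95.51], [-174.79, -0.11], [-173.66, 173.66]. Speed limits (degrees/s): [136.94, 136.94, 172.46, 180, 180, 180].

### API

Orientations are given as [roll, pitch, yaw] about the fixed x, y, z axes, in that order (R = Rz(yaw) Ry(pitch) Rx(roll)).
In Python, from plant import ctrl gives the robot as it stands.
- The arm moves only by the tool send_rows, never from a script. Its argument "deltas" is a list of rows, each a list of 2 entries, a list of its own where there are three numbers: the shift along the tool's x, y, z each as a share of 800 mm, from -1 to 1, then the turn about the tool's z as a share of 90 degrees, from -1 to 1. A call has exactly 5 rows; each row is the pose to reach, as a shift and turn from the pose commanded when the call began, along the tool's axes at that moment; what a row does not reach only later rows make up. A row lasts 1/12 s, in which the tool goes at most 41.7 mm and 7.16 degrees, less where a joint would pass 70% of its speed; a pose out of reach is approached as far as the arm can. A call with a number of a shift or a turn outside -1 to 1 is refused whole. A call with a gripper value outside its range is refused whole. "gripper" is the opening, from 0 (shut) to 1 (fully open), set as the call begins (left out, the last holds). The fingers move at their own pace and stop on an object; the grip force is fixed at half the most. Time passes only in rows, so rows that repeat a pose let the fingers close, or fill a call up. It gives the time, the measured TCP pose, the force, the opening and the grip force at its end, in the units of the state.
- ctrl.get_obs(): the state, without advancing time (a new reading comes with each control period).
- ctrl.snapshot(name): name is "scene" or "top"; returns a dict with "color" (420x560x3 uint8, red, green, blue), "vertical_fov" (degrees; the focal length in pixels is half the picture's height over the tangent of half this angle, whatever the lens; pixels are square), "cx", "cy" (the principal point, pixels), "k1" (the pictures are not rectified: a ray, as slopes to the right and down, at radius r is drawn at 1 + k1 r^2 times it, then the intrinsics apply), "rvec" (rotation vector, rad) and "tvec" (3), from world to camera coordinates, as OpenCV has them. Camera axes: x right, y down, z forward; pixel columns grow to the right and rows downward; lengths in m; the calibration is good to about 2 mm. A picture is of the moment at which its call begins. There is no depth.
- ctrl.close_job(): hands the job in; it is judged then, once.
Trained networks look in a picture, given as the dict that the camera call returned (one of the last four; its "shot" number tells which), for a name from the list of things; names that differ only in an ending like _2 or _b are one class to them, and where a whole thing is asked for, a point or a joint stands for the part that bears it (a point fixed in the world has none). Each returns a list of dicts, best first, with "conf" (0 to 1); they miss things now and then, are a little off and sometimes report something else, mostly with a low value. They report only what shows in the picture. A call takes as long as a camera call. They do not tell look-alikes from the thing itself.
- ctrl.boxes_of(picture, thing): "xy" ([column, row] as shares, 0 to 1, of the picture: columns of its width, rows of its height, amid what is visible of it).
- ctrl.cut_out(picture, thing): "pixels" (420x560 bool, what is visible of it) and "xy" ([column, row] as shares, 0 to 1, of the picture: columns of its width, rows of its height, amid what is visible of it).
The state is a dict: "clock": time; "joint_pos": joint angles; "qvel": joint speeds; "tau": joint torques, N m; "tool_pos": TCP position; "orientation": TCP orientation; "force": force on the tool from outside, world axes, zero at the start; "moment": the same for the moment, N m; "opening": finger opening in m; "gripper_force": force on a finger pad.
Only numpy, scipy, OpenCV 4.12 (cv2) and the standard library are available. Lean on these libraries where they do the work, as an engineer would, in place of code of your own. Each camera call takes 0.05 s, during which the arm holds its last target. There are 200 camera calls.

## Working session

There is one attempt and no reset: what is moved stays moved. The work goes in short steps, Python scripts to look and compute and a tool call to move; the robot and the scene stay as the last step left them, time stands still between calls to the robot, and variables do not carry over. Pictures are saved under pics/ and viewed, at most 14 in all, crops included, and the job is handed in when it is done.

Besides the shell and the picture viewer there is one more tool, called after ">>>" as a command line: name --argument value ..., lists and objects as JSON in quotes. send_rows: Moves the arm, as the interface text tells. Shift numbers are shares of 800 mm and turn numbers shares of 90 degrees, none past 1 either way. Its arguments: {"type":"object","properties":{"deltas":{"type":"array","items":{"type":"array"}},"gripper":{"type":"number"}},"required":["deltas"]}

```bash
ls; mkdir -p pics; cat > h.py <<'E'
import numpy as np, cv2
from plant import ctrl
def cam(s):
    f=210/np.tan(np.radians(s["vertical_fov"])/2)
    K=np.array([[f,0,s["cx"]],[0,f,s["cy"]],[0,0,1.]]); D=np.array([s["k1"],0,0,0,0.])
    R=cv2.Rodrigues(np.array(s["rvec"],float))[0]; t=np.array(s["tvec"],float)
    return K,D,R,t
def onplane(s,px,z):
    K,D,R,t=cam(s); p=cv2.undistortPoints(np.array(px,float).reshape(-1,1,2),K,D).reshape(-1,2)
    d=np.c_[p,np.ones(len(p))]@R; c=-R.T@t
    return c+d*((z-c[2])/d[:,2])[:,None]
def proj(s,P):
    K,D,R,t=cam(s); return cv2.projectPoints(np.array(P,float).reshape(-1,1,3),cv2.Rodrigues(R)[0],t,K,D)[0].reshape(-1,2)
def save(s,n,box=None,k=1):
    im=s["color"][:,:,::-1]
    if box: im=im[box[1]:box[3],box[0]:box[2]]
    cv2.imwrite("pics/"+n,cv2.resize(im,None,fx=k,fy=k,interpolation=cv2.INTER_CUBIC))
E
python3 - <<'E'
from h import *
for n in("scene","top"):
    s=ctrl.snapshot(n); save(s,n+"0.png",None,1.4); K,D,R,t=cam(s); print(n,-R.T@t, K[0,0],s["k1"])
    for th in("tin0","rack","regulator","knob_grip","mat","pad","can","wrench","mug","mark"):
        for d in ctrl.boxes_of(s,th): 
            px=np.array(d["xy"])*[560,420]; print(th,round(d["conf"],2),px.round(),onplane(s,px,.024)[0].round(3))
print(ctrl.get_obs())
E
```

```text
pics
scene [ 1.17217745 -0.35152181  1.16968083] 458.07638189924916 -0.06850105064152309
tin0 0.92 [242. 173.] [ 0.426 -0.026  0.024]
tin0 0.87 [406. 141.] [0.579 0.489 0.024]
tin0 0.68 [219. 240.] [ 0.596 -0.191  0.024]
tin0 0.61 [330. 192.] [0.62  0.167 0.024]
tin0 0.57 [376. 171.] [0.625 0.334 0.024]
tin0 0.3 [176. 200.] [ 0.416 -0.239  0.024]
rack 0.62 [220. 243.] [ 0.606 -0.193  0.024]
regulator 0.82 [179. 206.] [ 0.439 -0.24   0.024]
knob_grip 0.63 [177. 198.] [ 0.409 -0.236  0.024]
mat 0.72 [339. 166.] [0.555 0.246 0.024]
pad 0.9 [241. 182.] [ 0.456 -0.043  0.024]
pad 0.38 [221. 244.] [ 0.609 -0.191  0.024]
pad 0.21 [342. 169.] [0.568 0.246 0.024]
can 0.58 [337. 245.] [0.777 0.087 0.024]
wrench 0.6 [270. 274.] [ 0.758 -0.118  0.024]
wrench 0.51 [110. 295.] [ 0.599 -0.513  0.024]
mug 0.97 [113. 296.] [ 0.602 -0.508  0.024]
mark 0.98 [172. 208.] [ 0.435 -0.261  0.024]
top [ 0.54089036 -0.013019    1.52220693] 450.74236889733385 -0.10471804152138331
tin0 0.87 [282. 269.] [ 0.427 -0.028  0.024]
tin0 0.87 [218. 257.] [0.458 0.185 0.024]
tin0 0.76 [224. 211.] [0.613 0.17  0.024]
tin
[... 696 characters left out ...]
 [ 0.46  -0.247  0.024]
{'clock': 1.1, 'joint_pos': array([-4.88667342e+01,  2.05442246e+01,  6.83680225e-01,  1.12797127e-03,
       -7.01359667e+01, -1.65066673e+01]), 'qvel': array([ 0.01316011,  0.07709141, -0.03609573, -0.02642983, -0.00052878,
        0.01568003]), 'tau': array([-1.58516622e-05, -5.82395983e+01,  2.93303007e+01,  7.00270951e+00,
        1.23549934e-02,  8.67350394e-06]), 'tool_pos': array([ 0.28124946, -0.61360586,  0.29220202]), 'orientation': array([-1.79996353e+02, -2.58763523e-05, -1.55373018e+02]), 'force': array([ 0.29383126,  0.47117863, -0.50604473]), 'moment': array([-0.01347607,  0.03201465,  0.00228374]), 'gripper_force': 0.0, 'opening': 0.08759527583652377}
```

View pics/top0.png

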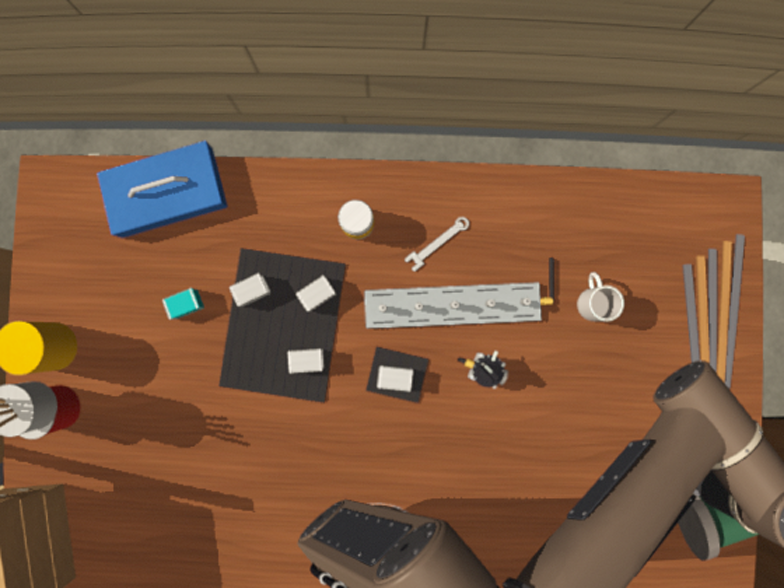

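View pics/scene0.png

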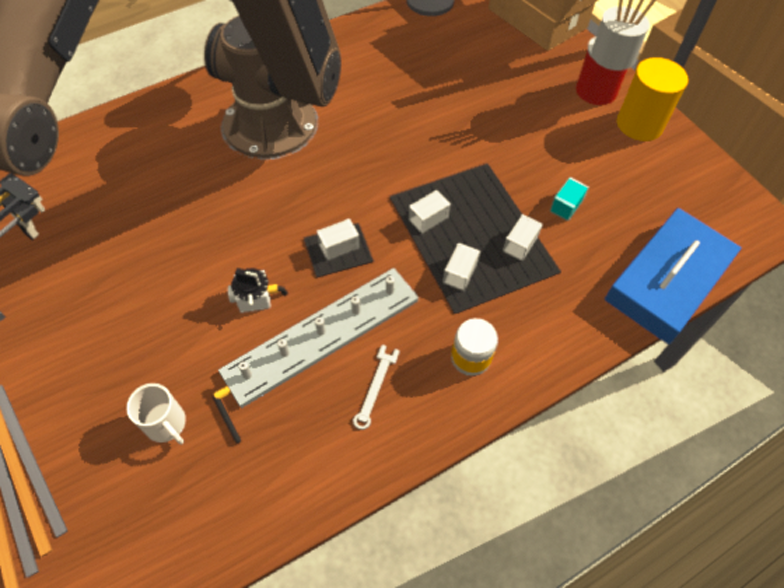

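```bash
cat >> h.py <<'E'
from scipy.optimize import minimize
def boxpts(x,y,z0,yaw,L=.076,W=.048,H=.048):
    c,s=np.cos(yaw),np.sin(yaw)
    return np.array([[x+c*a-s*b,y+s*a+c*b,z0+h] for a in(-L/2,L/2) for b in(-W/2,W/2) for h in(0,H)])
def fit(views,masks,x,y,yaw,z0=.006,dims=(.076,.048,.048),free=3):
    def cost(p):
        J=0
        for s,m in zip(views,masks):
            q=np.zeros((420*4,560*4),np.uint8)
            h=cv2.convexHull((proj(s,boxpts(*p[:2],z0,p[2] if free==3 else yaw,*dims))*4+1.5).astype(np.float32))
            cv2.fillConvexPoly(q,np.round(h).astype(int),255)
            q=cv2.resize(q,(560,420),interpolation=cv2.INTER_AREA)/255.
            J+=np.abs(q-m)[m+q>0].sum()/m.sum()
        return J
    best=None
    for dy in(-.3,0,.3):
        x0=np.array([x,y,yaw+dy]); r=minimize(cost,x0,method="Nelder-Mead",options=dict(initial_simplex=[x0,x0+[.01,0,0],x0+[0,.01,0],x0+[0,0,.2]],xatol=1e-4,fatol=1e-4))
        if best is None or r.fun<best.fun: best=r
    return best
def whites(s,near):
    hsv=cv2.cvtColor(s["color"],cv2.COLOR_RGB2HSV); m=((hsv[:,:,1]<60)&(hsv[:,:,2]>95)).astype(np.uint8)
    n,l=cv2.connectedComponents(m)
    q=proj(s,[near])[0].round().astype(int); w=l[q[1]-4:q[1]+5,q[0]-4:q[0]+5]; w=w[w>0]
    return None if not len(w) else (l==np.bincount(w).argmax()).astype(float)
E
python3 - <<'E'
from h import *
S=[ctrl.snapshot("scene"),ctrl.snapshot("top")]
for g in((.427,-.027),(.458,.18),(.615,.165),(.62,.33)):
    ms=[whites(s,(*g,.054)) for s in S]
    print(g,[None if m is None else int(m.sum()) for m in ms])
    for use in([0,1],[0],[1]):
        r=fit([S[i] for i in use],[ms[i] for i in use],*g,-1.57); print(use,r.x[:2].round(4),np.degrees(r.x[2]).round(1),round(r.fun,3))
s=S[1]
# rack: grey region in top
hsv=cv2.cvtColor(s["color"],cv2.COLOR_RGB2HSV); m=((hsv[:,:,1]<60)&(hsv[:,:,2]>90)).astype(np.uint8)
m=cv2.morphologyEx(m,cv2.MORPH_CLOSE,np.ones((9,9)));n,l=cv2.connectedComponents(m); k=l[226,325]
ys,xs=np.nonzero(l==k); P=onplane(s,np.c_[xs,ys],.018)[:,:2]; print("rack",len(xs),cv2.minAreaRect((P*1000).astype(np.float32)))
for d in ctrl.cut_out(s,"rack")[:1]:
    ys,xs=np.nonzero(d["pixels"]);P=onplane(s,np.c_[xs,ys],.018)[:,:2]; print(len(xs),cv2.minAreaRect((P*1000).astype(np.float32)))
save(s,"reg.png",(250,190,450,300),4); 
E
```

```text
(0.427, -0.027) [585, 418]
[0, 1] [ 0.4232 -0.0258] -94.7 0.164
[0] [ 0.4223 -0.0252] -94.6 0.058
[1] [ 0.4236 -0.028 ] -94.1 0.091
(0.458, 0.18) [611, 423]
[0, 1] [0.4579 0.1855] -84.1 0.194
[0] [0.4561 0.1887] -84.4 0.074
[1] [0.4592 0.1839] -86.0 0.084
(0.615, 0.165) [583, 417]
[0, 1] [0.6171 0.1664] -55.1 0.178
[0] [0.6148 0.1679] -55.1 0.078
[1] [0.618  0.1654] -55.6 0.07
(0.62, 0.33) [532, 423]
[0, 1] [0.6217 0.3239] -61.2 0.154
[0] [0.6202 0.3251] -62.1 0.069
[1] [0.6233 0.3236] -62.7 0.057
rack 3448 ((600.2076416015625, -162.246826171875), (91.90628814697266, 421.505126953125), 4.23639440536499)
3477 ((604.9732055664062, -186.6868438720703), (140.67567443847656, 468.9583740234375), 11.843879699707031)
```

View pics/reg.png

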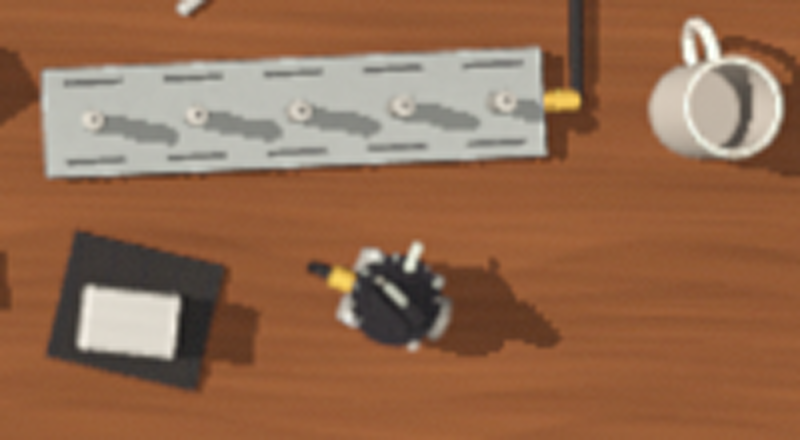

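```bash
python3 - <<'E'
from h import *
s=ctrl.snapshot("scene"); save(s,"tins.png",(215,110,420,230),3.9)
t=ctrl.snapshot("top")
a=np.radians(4.24)
for i in range(5):
    d=(2-i)*.084; P=[.6002-np.sin(a)*d,-.1622+np.cos(a)*d]
    print(i,np.round(P,4),proj(t,[P+[.068]]).round(1), "crop",((proj(t,[P+[.068]])-[250,190])*4).round())
E
```

```text
0 [0.5878 0.0053] [[272.8 219.4]] crop [[ 91. 118.]]
1 [ 0.594  -0.0784] [[298.7 218.2]] crop [[195. 113.]]
2 [ 0.6002 -0.1622] [[324.7 217. ]] crop [[299. 108.]]
3 [ 0.6064 -0.246 ] [[350.6 215.8]] crop [[402. 103.]]
4 [ 0.6126 -0.3297] [[376.3 214.6]] crop [[505.  99.]]
```

View pics/tins.png

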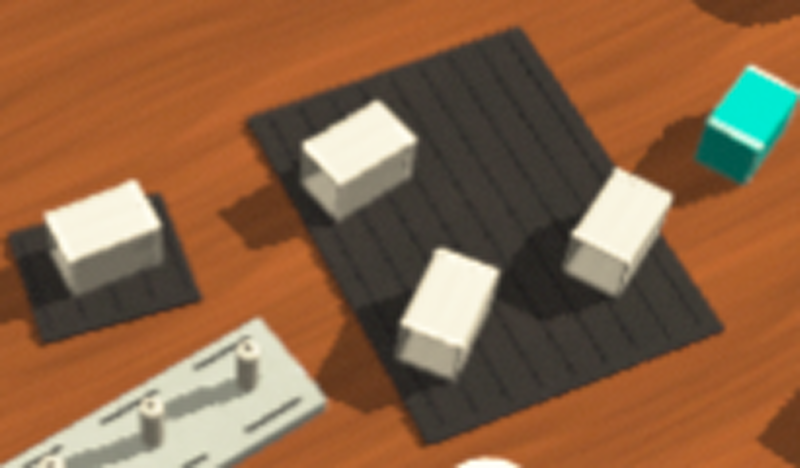

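```bash
cat >> h.py <<'E'
def axes(yaw):
    c,s=np.cos(np.radians(yaw)),np.sin(np.radians(yaw)); return np.array([[c,s,0],[s,-c,0],[0,0,-1]])
def plan(targets,start=None):
    """targets: (x,y,z_tcp,yaw); prints share of shift in tool axes + turn, split in calls"""
    if start is None:
        o=ctrl.get_obs(); p,yaw=np.array(o["tool_pos"]),o["orientation"][2]
    else: p,yaw=np.array(start[:3],float),start[3]
    print("from",np.round(p,4),round(yaw,2))
    for T in targets:
        T=np.array(T,float); d=T[:3]-p; dy=(T[3]-yaw+180)%360-180
        n=max(1,int(np.ceil(max(np.linalg.norm(d)/.195,abs(dy)/33))))
        for i in range(n):
            sh=np.round(axes(yaw)@((T[:3]-p)/(n-i))/.8,3); tu=round(-((T[3]-yaw+180)%360-180)/(n-i)/90,3)
            print(T, "->",sh.tolist(),tu)
            p=p+axes(yaw).T@sh*.8; yaw-=tu*90
E
python3 - <<'E'
from h import *
plan([(.4247,-.0046,.2,-94.5),(.4247,-.0046,.077,-94.5)])
E
```

```text
from [ 0.2812 -0.6136  0.2922] -155.38
[ 4.247e-01 -4.600e-03  2.000e-01 -9.450e+01] -> [-0.12, 0.154, 0.029] -0.169
[ 4.247e-01 -4.600e-03  2.000e-01 -9.450e+01] -> [-0.156, 0.118, 0.029] -0.169
[ 4.247e-01 -4.600e-03  2.000e-01 -9.450e+01] -> [-0.182, 0.072, 0.029] -0.169
[ 4.247e-01 -4.600e-03  2.000e-01 -9.450e+01] -> [-0.194, 0.022, 0.028] -0.169
[ 4.247e-01 -4.600e-03  7.700e-02 -9.450e+01] -> [-0.0, -0.0, 0.154] -0.0
```

>>> send_rows --deltas '[[[-0.024, 0.031, 0.006], -0.034], [[-0.048, 0.062, 0.012], -0.068], [[-0.072, 0.092, 0.017], -0.101], [[-0.096, 0.123, 0.023], -0.135], [[-0.12, 0.154, 0.029], -0.169]]' --gripper 1

```text
clock: 1.77
tool_pos: [0.3172, -0.4603, 0.2688]
orientation: [-180.0, 0.0, -140.0]
force: [0.9, -0.1, -0.7]
opening: 0.0876
gripper_force: 0.0
```

>>> send_rows --deltas '[[[-0.031, 0.024, 0.006], -0.034], [[-0.062, 0.047, 0.012], -0.068], [[-0.094, 0.071, 0.017], -0.101], [[-0.125, 0.094, 0.023], -0.135], [[-0.156, 0.118, 0.029], -0.169]]'

```text
clock: 2.18
tool_pos: [0.3527, -0.3079, 0.2458]
orientation: [-180.0, 0.0, -124.8]
force: [1.1, 0.7, 0.6]
opening: 0.0874
gripper_force: 0.0
```

>>> send_rows --deltas '[[[-0.036, 0.014, 0.006], -0.034], [[-0.073, 0.029, 0.012], -0.068], [[-0.109, 0.043, 0.017], -0.101], [[-0.146, 0.058, 0.023], -0.135], [[-0.182, 0.072, 0.029], -0.169]]'

```text
clock: 2.6
tool_pos: [0.3889, -0.1553, 0.2228]
orientation: [-179.9, 0.0, -109.6]
force: [0.8, 0.1, 0.3]
opening: 0.0878
gripper_force: 0.0
```

>>> send_rows --deltas '[[[-0.039, 0.004, 0.006], -0.034], [[-0.078, 0.009, 0.011], -0.068], [[-0.116, 0.013, 0.017], -0.101], [[-0.155, 0.018, 0.022], -0.135], [[-0.194, 0.022, 0.028], -0.169]]'

```text
clock: 3.02
tool_pos: [0.4247, -0.0032, 0.2005]
orientation: [-179.9, 0.0, -94.4]
force: [0.4, 0.1, -0.4]
opening: 0.0879
gripper_force: 0.0
```

>>> send_rows --deltas '[[[0, 0, 0.03], 0], [[0, 0, 0.07], 0], [[0, 0, 0.11], 0], [[0, 0, 0.14], 0], [[0, 0, 0.154], 0]]'

```text
clock: 3.43
tool_pos: [0.4233, -0.0052, 0.0745]
orientation: [179.8, -0.1, -94.5]
force: [-0.6, 0.7, -0.6]
opening: 0.0878
gripper_force: 0.0
```

>>> send_rows --deltas '[[[0, 0, 0], 0], [[0, 0, 0], 0], [[0, 0, 0], 0], [[0, 0, 0], 0], [[0, 0, 0], 0]]' --gripper 0

```text
clock: 3.85
tool_pos: [0.4253, -0.0045, 0.0781]
orientation: [-179.9, 0.1, -94.5]
force: [0.7, 0.2, 0.3]
opening: 0.06
gripper_force: 0.0
```

>>> send_rows --deltas '[[[0, 0, 0], 0], [[0, 0, 0], 0], [[0, 0, 0], 0], [[0, 0, -0.02], 0], [[0, 0, -0.04], 0]]'

```text
clock: 4.27
tool_pos: [0.4238, -0.0052, 0.1088]
orientation: [179.9, -0.1, -94.5]
force: [-0.7, 0.5, -2.2]
opening: 0.0477
gripper_force: 29.9
```

```bash
python3 - <<'E'
from h import *
s=ctrl.snapshot("scene"); save(s,"g1.png",(180,90,330,230),4); o=ctrl.get_obs(); print(o["opening"],o["gripper_force"],o["tool_pos"],o["force"])
E
```

```text
0.04769776782759479 29.924155175685883 [ 0.42549854 -0.00457265  0.11183858] [ 1.2226457  -0.67297224  2.57989523]
```

View pics/g1.png

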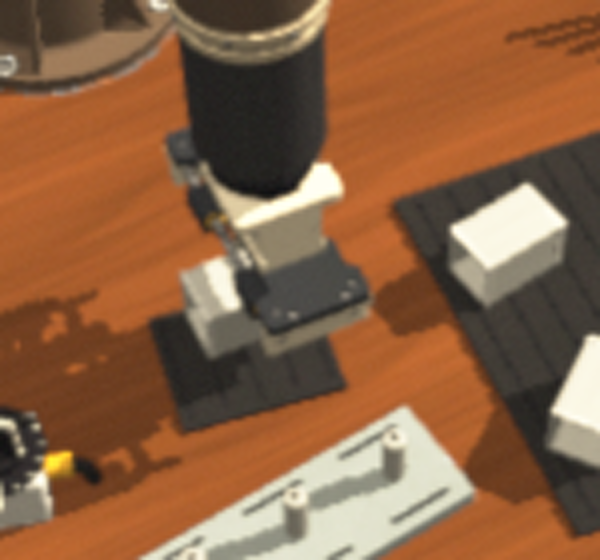

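>>> send_rows --deltas '[[[-0.02, 0, 0], 0], [[-0.038, 0, 0], 0], [[-0.038, 0, 0.02], 0], [[-0.038, 0, 0.03], 0], [[-0.038, 0, 0.04], 0]]'

```text
clock: 4.73
tool_pos: [0.4266, 0.0253, 0.0764]
orientation: [180.0, -0.0, -94.5]
force: [-9.6, 2.8, 42.8]
opening: 0.048
gripper_force: 30.0
```

>>> send_rows --deltas '[[[0.006, 0, -0.01], 0], [[0.013, 0, -0.02], 0], [[0.022, 0, -0.028], 0], [[0.032, 0, -0.036], 0], [[0.043, 0, -0.042], 0]]'

```text
clock: 5.15
tool_pos: [0.4243, -0.0097, 0.1117]
orientation: [-179.9, 0.0, -94.6]
force: [-0.5, -0.4, -1.8]
opening: 0.0481
gripper_force: 30.0
```

>>> send_rows --deltas '[[[0.012, 0, -0.004], 0], [[0.025, 0, -0.006], 0], [[0.037, 0, -0.005], 0], [[0.05, 0, -0.003], 0], [[0.062, 0, 0.002], 0]]'

```text
clock: 5.57
tool_pos: [0.4203, -0.0594, 0.1089]
orientation: [-180.0, 0.0, -94.6]
force: [-0.2, -0.3, -0.8]
opening: 0.0479
gripper_force: 30.0
```

>>> send_rows --deltas '[[[0, 0, 0.002], 0], [[0, 0, 0.003], 0], [[0, 0, 0.003], 0], [[0, 0, 0.003], 0], [[0, 0, 0.003], 0]]'

```text
clock: 5.98
tool_pos: [0.4205, -0.0579, 0.1065]
orientation: [180.0, -0.0, -94.5]
force: [0.1, -0.3, -0.7]
opening: 0.0479
gripper_force: 30.0
```

```bash
python3 - <<'E'
from h import *
s=ctrl.snapshot("scene"); save(s,"g2.png",(180,90,330,230),4); o=ctrl.get_obs(); print(o["opening"],o["gripper_force"],o["tool_pos"],o["force"])
E
```

```text
0.04810629248461975 29.97910648584366 [ 0.42051038 -0.05793008  0.10656935] [ 0.1442977   1.02261494 -1.78336996]
```

View pics/g2.png

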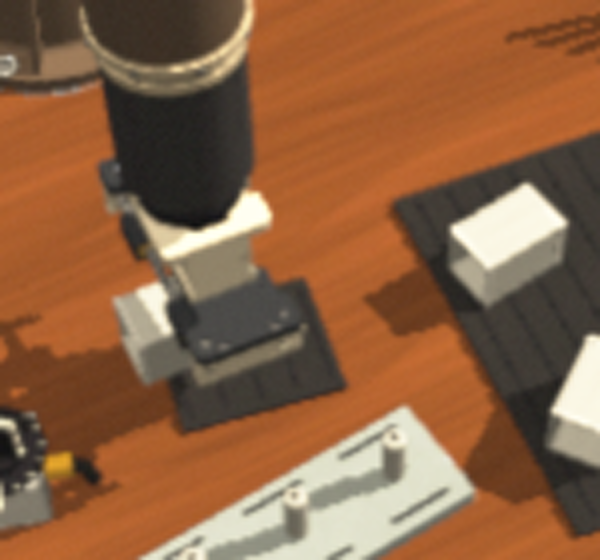

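```bash
cat >> h.py <<'E'
def tinpts(g,yaw,pitch,a):
    """rim 4 then bottom 4 corners; pitch=mouth-down angle deg; g grasp point, a = grasp to rim"""
    y,p=np.radians(yaw),np.radians(pitch); u=np.array([np.cos(y),np.sin(y),0]); w=np.array([-np.sin(y),np.cos(y),0]); k=np.array([0,0,1.])
    ax=np.cos(p)*u-np.sin(p)*k; n=np.sin(p)*u+np.cos(p)*k
    return np.array([g+ax*d+.024*(i*w+j*n) for d in(a,a-.076) for i,j in((-1,1),(1,1),(1,-1),(-1,-1))])
E
python3 - <<'E'
from h import *
s=ctrl.snapshot("scene"); o=ctrl.get_obs(); g=o["tool_pos"]-[0,0,.047]
for p in(0,10,20,30,45): print(p,((proj(s,tinpts(g,-94.5,p,.06))-[180,90])*4).round().tolist())
save(s,"g3.png",(195,130,265,200),8)
E
```

```text
0 [[112.0, 301.0], [137.0, 350.0], [144.0, 387.0], [120.0, 339.0], [208.0, 265.0], [233.0, 313.0], [238.0, 350.0], [212.0, 303.0]]
10 [[110.0, 312.0], [134.0, 360.0], [151.0, 392.0], [127.0, 344.0], [202.0, 265.0], [228.0, 313.0], [242.0, 346.0], [217.0, 299.0]]
20 [[110.0, 321.0], [134.0, 369.0], [161.0, 395.0], [137.0, 348.0], [196.0, 266.0], [222.0, 314.0], [246.0, 341.0], [221.0, 295.0]]
30 [[112.0, 329.0], [136.0, 378.0], [172.0, 397.0], [148.0, 350.0], [189.0, 268.0], [215.0, 316.0], [249.0, 337.0], [223.0, 290.0]]
45 [[121.0, 340.0], [145.0, 388.0], [191.0, 396.0], [167.0, 349.0], [180.0, 272.0], [206.0, 320.0], [251.0, 330.0], [226.0, 283.0]]
```

View pics/g3.png

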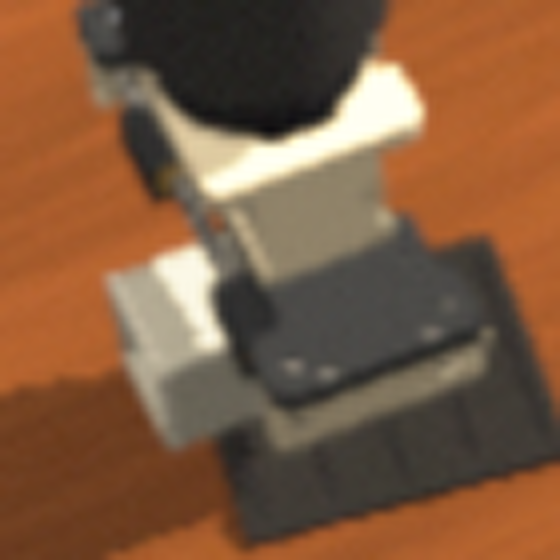

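>>> send_rows --deltas '[[[-0.025, 0, 0], 0], [[-0.05, 0, 0], 0], [[-0.05, 0, 0.018], 0], [[-0.05, 0, 0.03], 0], [[-0.05, 0, 0.036], 0]]'

```text
clock: 6.5
tool_pos: [0.4232, -0.0179, 0.077]
orientation: [180.0, -0.0, -94.5]
force: [-0.5, 0.1, -1.3]
opening: 0.0481
gripper_force: 30.0
```

>>> send_rows --deltas '[[[0, 0, 0], 0], [[0, 0, 0], 0], [[0, 0, 0], 0], [[0, 0, 0], 0], [[0.017, 0, 0], 0]]' --gripper 0.75

```text
clock: 6.92
tool_pos: [0.4235, -0.031, 0.0785]
orientation: [-179.9, 0.0, -94.5]
force: [-0.3, -0.4, -0.2]
opening: 0.0651
gripper_force: 0.0
```

>>> send_rows --deltas '[[[0.017, 0, 0], 0], [[0.017, 0, 0], 0], [[0.017, 0, 0], 0], [[0.017, 0, 0], 0], [[0.017, 0, 0], 0]]' --gripper 0

```text
clock: 7.33
tool_pos: [0.4217, -0.0453, 0.0781]
orientation: [-180.0, -0.0, -94.5]
force: [-0.5, -3.7, 4.2]
opening: 0.0476
gripper_force: 30.0
```

>>> send_rows --deltas '[[[0, 0, 0], 0], [[0, 0, 0], 0], [[0, 0, 0], 0], [[0, 0, 0], 0], [[0, 0, 0], 0]]'

```text
clock: 7.75
tool_pos: [0.4217, -0.0453, 0.0781]
orientation: [-180.0, -0.0, -94.5]
force: [-0.5, -3.2, 6.1]
opening: 0.0479
gripper_force: 30.0
```

```bash
python3 - <<'E'
from h import *
yaw=-175.76; u=axes(yaw)[0]; C=np.array([.5878,.0053,0])+.009*u
def P(du,z): p=C+u*du/1000; return (p[0],p[1],z/1000+.047,yaw)
o=ctrl.get_obs(); print(o["opening"],o["gripper_force"],o["force"])
plan([(*o["tool_pos"][:2],.19,-94.5),P(30,150),P(30,95)])
E
```

```text
0.047854578124867174 29.995059370994568 [-0.49843236 -3.22165202  6.07035979]
from [ 0.4217 -0.0453  0.0781] -94.5
[ 4.21661924e-01 -4.53094910e-02  1.90000000e-01 -9.45000000e+01] -> [0.0, 0.0, -0.14] 0.0
[ 5.48906739e-01  2.41655699e-03  1.97000000e-01 -1.75760000e+02] -> [-0.024, -0.051, -0.003] 0.301
[ 5.48906739e-01  2.41655699e-03  1.97000000e-01 -1.75760000e+02] -> [-0.045, -0.035, -0.003] 0.301
[ 5.48906739e-01  2.41655699e-03  1.97000000e-01 -1.75760000e+02] -> [-0.055, -0.011, -0.003] 0.301
[ 5.48906739e-01  2.41655699e-03  1.42000000e-01 -1.75760000e+02] -> [-0.0, 0.001, 0.069] -0.0
```

>>> send_rows --deltas '[[[0, 0, -0.03], 0], [[0, 0, -0.06], 0], [[0, 0, -0.09], 0], [[0, 0, -0.12], 0], [[0, 0, -0.14], 0]]'

```text
clock: 8.17
tool_pos: [0.4218, -0.045, 0.1918]
orientation: [-179.9, 0.1, -94.5]
force: [0.6, 0.4, -1.3]
opening: 0.0475
gripper_force: 30.0
```

>>> send_rows --deltas '[[[-0.005, -0.01, 0], 0.06], [[-0.01, -0.02, 0], 0.12], [[-0.014, -0.031, -0.001], 0.18], [[-0.019, -0.041, -0.002], 0.24], [[-0.024, -0.051, -0.003], 0.301]]'

```text
clock: 8.58
tool_pos: [0.4638, -0.029, 0.192]
orientation: [180.0, 0.0, -121.9]
force: [0.2, 0.2, -1.0]
opening: 0.0478
gripper_force: 30.0
```

>>> send_rows --deltas '[[[-0.009, -0.007, 0], 0.06], [[-0.018, -0.014, 0], 0.12], [[-0.027, -0.021, -0.001], 0.18], [[-0.036, -0.028, -0.002], 0.24], [[-0.045, -0.035, -0.003], 0.301]]'

```text
clock: 9.0
tool_pos: [0.5065, -0.0129, 0.1942]
orientation: [180.0, -0.0, -149.0]
force: [0.3, 0.6, -0.9]
opening: 0.0479
gripper_force: 30.0
```

>>> send_rows --deltas '[[[-0.011, -0.002, 0], 0.06], [[-0.022, -0.004, 0], 0.12], [[-0.033, -0.006, -0.001], 0.18], [[-0.044, -0.009, -0.002], 0.24], [[-0.055, -0.011, -0.003], 0.301]]'

```text
clock: 9.42
tool_pos: [0.5487, 0.0024, 0.1965]
orientation: [180.0, -0.0, -176.0]
force: [0.5, -0.5, -0.9]
opening: 0.0481
gripper_force: 30.0
```

>>> send_rows --deltas '[[[0, 0, 0.02], 0], [[0, 0, 0.04], 0], [[0, 0, 0.055], 0], [[0, 0, 0.065], 0], [[0, 0, 0.068], 0]]'

```text
clock: 9.83
tool_pos: [0.5476, 0.0019, 0.1409]
orientation: [-180.0, -0.1, -175.8]
force: [-0.1, -0.7, -0.4]
opening: 0.0479
gripper_force: 30.0
```

```bash
python3 - <<'E'
from h import *
yaw=-175.76; u=axes(yaw)[0]; C=np.array([.5878,.0053,0])+.009*u
def P(du,z): p=C+u*du/1000; return (p[0],p[1],z/1000+.047,yaw)
o=ctrl.get_obs(); print(o["opening"],o["gripper_force"],o["force"],o["tool_pos"])
plan([P(30,95)])
s=ctrl.snapshot("scene"); save(s,"g4.png",(220,100,330,230),4.5)
print(((proj(s,tinpts(o["tool_pos"]-[0,0,.047],o["orientation"][2],0,.033))-[220,100])*4.5).round().tolist())
E
```

```text
0.04787624814213479 29.9958997964859 [-0.06125744 -0.6811427  -0.40074352] [0.54764656 0.00192457 0.14093547]
from [0.5476 0.0019 0.1409] -175.8
[ 5.48906739e-01  2.41655699e-03  1.42000000e-01 -1.75760000e+02] -> [-0.002, 0.0, -0.001] -0.0
[[225.0, 306.0], [160.0, 342.0], [163.0, 385.0], [225.0, 350.0], [294.0, 390.0], [230.0, 427.0], [230.0, 468.0], [293.0, 432.0]]
```

View pics/g4.png

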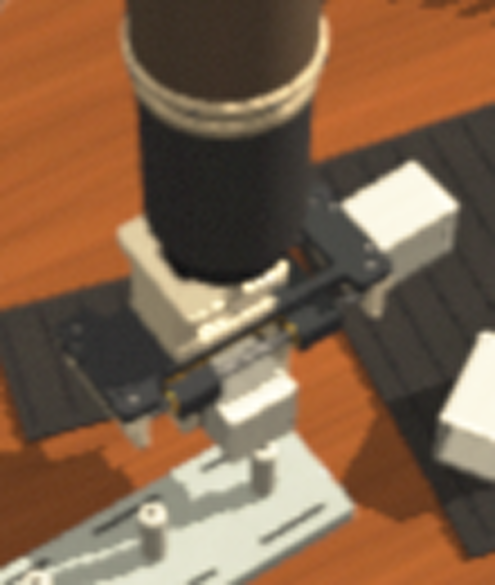

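```bash
python3 - <<'E'
from h import *
s=ctrl.snapshot("scene")
a=np.radians(4.24)
for i in range(2):
    d=(2-i)*.084; P=[.6002-np.sin(a)*d,-.1622+np.cos(a)*d]
    print(i,((proj(s,[P+[.068],P+[.018]])-[220,100])*4.5).round())
E
```

```text
0 [[260. 448.]
 [259. 489.]]
1 [[148. 514.]
 [151. 553.]]
```

>>> send_rows --deltas '[[[0, 0, 0.004], 0], [[0.002, 0, 0.009], 0], [[0.004, 0, 0.014], 0], [[0.005, 0, 0.019], 0], [[0.005, 0, 0.023], 0]]'

```text
clock: 10.35
tool_pos: [0.5449, 0.0017, 0.1266]
orientation: [180.0, 0.2, -175.8]
force: [-10.4, 2.2, 18.2]
opening: 0.0478
gripper_force: 30.0
```

>>> send_rows --deltas '[[[-0.001, 0, 0.004], 0], [[-0.004, 0, 0.007], 0], [[-0.007, 0, 0.012], 0], [[-0.01, 0, 0.016], 0], [[-0.013, 0, 0.016], 0]]'

```text
clock: 10.77
tool_pos: [0.5498, 0.0018, 0.111]
orientation: [-180.0, -0.5, -175.9]
force: [-24.6, 7.2, 14.8]
opening: 0.0479
gripper_force: 30.0
```

```bash
python3 - <<'E'
from h import *
o=ctrl.get_obs(); print(o["opening"],o["gripper_force"],o["force"],o["tool_pos"])
s=ctrl.snapshot("scene"); save(s,"g5.png",(220,100,330,230),4.5)
for p in (45,60,75,90):print(((proj(s,tinpts(o["tool_pos"]-[0,0,.047],o["orientation"][2],p,.038))-[220,100])*4.5).round().tolist())
E
```

```text
0.047910558912108214 30.010307729244232 [-24.64655079   7.21575695  14.82225112] [0.54983566 0.00176782 0.11099915]
[[217.0, 355.0], [156.0, 389.0], [186.0, 454.0], [246.0, 419.0], [265.0, 365.0], [201.0, 401.0], [232.0, 469.0], [295.0, 432.0]]
[[221.0, 368.0], [160.0, 403.0], [196.0, 467.0], [256.0, 432.0], [254.0, 351.0], [190.0, 387.0], [228.0, 455.0], [292.0, 418.0]]
[[227.0, 384.0], [166.0, 418.0], [206.0, 478.0], [266.0, 443.0], [244.0, 340.0], [180.0, 376.0], [222.0, 439.0], [286.0, 402.0]]
[[234.0, 399.0], [174.0, 434.0], [215.0, 486.0], [276.0, 450.0], [234.0, 333.0], [171.0, 369.0], [214.0, 422.0], [278.0, 386.0]]
```

View pics/g5.png

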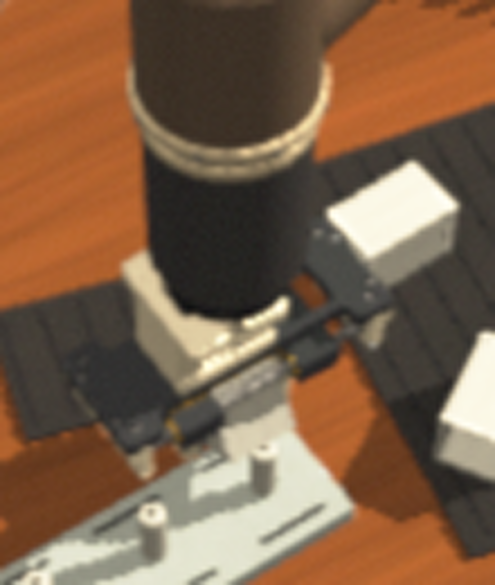

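```bash
python3 - <<'E'
from h import *
o=ctrl.get_obs()
plan([(.5484,.002,.16,-175.8),(.515,.075,.16,-85.76),(.515,.075,.1,-85.76)],(.5484,.002,.1115,-175.8))
E
```

```text
from [0.5484 0.002  0.1115] -175.8
[ 5.484e-01  2.000e-03  1.600e-01 -1.758e+02] -> [0.0, 0.0, -0.061] -0.0
[ 5.150e-01  7.500e-02  1.600e-01 -8.576e+01] -> [0.012, 0.031, 0.0] -0.333
[ 5.150e-01  7.500e-02  1.600e-01 -8.576e+01] -> [-0.006, 0.033, 0.0] -0.334
[ 5.150e-01  7.500e-02  1.600e-01 -8.576e+01] -> [-0.021, 0.026, 0.0] -0.333
[ 5.150e-01  7.500e-02  1.000e-01 -8.576e+01] -> [-0.0, -0.0, 0.075] -0.0
```

>>> send_rows --deltas '[[[0.003, 0, -0.015], 0], [[0.003, 0, -0.03], 0], [[0.003, 0, -0.045], 0], [[0.003, 0, -0.061], 0], [[0.003, 0, -0.061], 0]]'

```text
clock: 11.23
tool_pos: [0.5541, 0.0024, 0.1633]
orientation: [180.0, 0.3, -175.8]
force: [1.5, -0.5, 0.2]
opening: 0.0479
gripper_force: 30.0
```

>>> send_rows --deltas '[[[0.002, 0.006, 0], -0.067], [[0.004, 0.012, 0], -0.133], [[0.006, 0.018, 0], -0.2], [[0.009, 0.025, 0], -0.267], [[0.01, 0.031, 0], -0.333]]'

```text
clock: 11.65
tool_pos: [0.5424, 0.0264, 0.16]
orientation: [180.0, 0.0, -145.5]
force: [0.5, 0.7, -0.8]
opening: 0.0478
gripper_force: 30.0
```

>>> send_rows --deltas '[[[-0.001, 0.006, 0], -0.067], [[-0.002, 0.012, 0], -0.133], [[-0.004, 0.018, 0], -0.2], [[-0.005, 0.026, 0], -0.267], [[-0.006, 0.033, 0], -0.334]]'

```text
clock: 12.07
tool_pos: [0.5317, 0.051, 0.16]
orientation: [-180.0, 0.0, -115.5]
force: [0.7, -0.4, -1.5]
opening: 0.0478
gripper_force: 30.0
```

>>> send_rows --deltas '[[[-0.004, 0.005, 0], -0.067], [[-0.008, 0.01, 0], -0.133], [[-0.012, 0.016, 0], -0.2], [[-0.016, 0.021, 0], -0.267], [[-0.021, 0.026, 0], -0.333]]'

```text
clock: 12.48
tool_pos: [0.5202, 0.0751, 0.16]
orientation: [-180.0, 0.0, -85.5]
force: [0.1, -0.2, -0.6]
opening: 0.0482
gripper_force: 30.0
```

```bash
python3 - <<'E'
from h import *
o=ctrl.get_obs(); print(o["opening"],o["gripper_force"],o["force"],o["tool_pos"],o["orientation"])
s=ctrl.snapshot("scene"); save(s,"g6.png",(240,90,350,210),5)
for p in (45,60,75,90):print(p,((proj(s,tinpts(o["tool_pos"]-[0,0,.047],o["orientation"][2],p,.038))-[240,90])*5).round().tolist())
E
```

```text
0.048168580656490136 29.988347589969635 [ 0.08299308 -0.21114833 -0.58987346] [0.52015473 0.07509053 0.15995496] [-1.79985437e+02  1.72753375e-02 -8.55181349e+01]
45 [[147.0, 385.0], [195.0, 442.0], [242.0, 447.0], [195.0, 392.0], [226.0, 284.0], [276.0, 341.0], [322.0, 350.0], [272.0, 294.0]]
60 [[153.0, 393.0], [201.0, 449.0], [259.0, 439.0], [211.0, 384.0], [209.0, 292.0], [259.0, 349.0], [317.0, 341.0], [267.0, 286.0]]
75 [[163.0, 397.0], [210.0, 453.0], [275.0, 428.0], [227.0, 373.0], [192.0, 304.0], [242.0, 361.0], [309.0, 336.0], [258.0, 280.0]]
90 [[175.0, 397.0], [223.0, 453.0], [290.0, 414.0], [242.0, 360.0], [176.0, 318.0], [226.0, 375.0], [296.0, 335.0], [246.0, 279.0]]
```

View pics/g6.png

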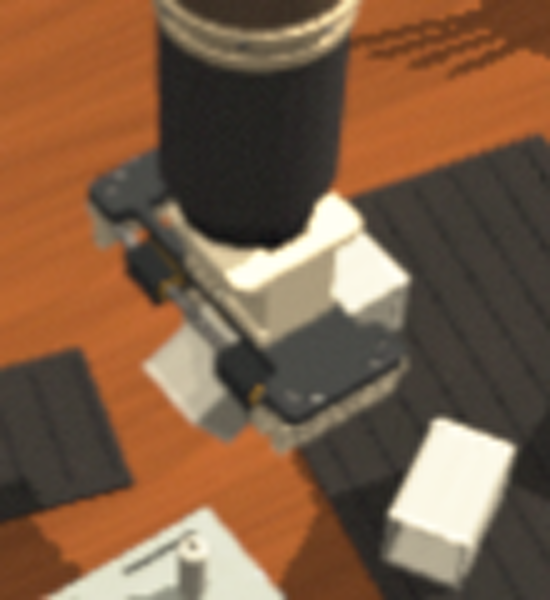

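```bash
python3 - <<'E'
from h import *
plan([(.43,-.05,.16,-92),(.43,-.05,.1,-92),(.43,-.05,.097,-92)])
E
```

```text
from [0.5201 0.0757 0.16  ] -85.09
[ 4.3e-01 -5.0e-02  1.6e-01 -9.2e+01] -> [0.147, 0.126, 0.0] 0.077
[ 4.3e-01 -5.0e-02  1.0e-01 -9.2e+01] -> [-0.0, -0.0, 0.075] -0.0
[ 4.3e-01 -5.0e-02  9.7e-02 -9.2e+01] -> [-0.0, -0.0, 0.004] -0.0
```

>>> send_rows --deltas '[[[0.03, 0.025, 0], 0.015], [[0.06, 0.05, 0], 0.03], [[0.09, 0.075, 0], 0.045], [[0.12, 0.1, 0], 0.06], [[0.147, 0.126, 0], 0.077]]'

```text
clock: 12.95
tool_pos: [0.4275, -0.0509, 0.16]
orientation: [-180.0, 0.0, -92.9]
force: [-0.2, -0.4, -1.1]
opening: 0.0482
gripper_force: 30.0
```

>>> send_rows --deltas '[[[0, 0, 0.02], 0], [[0, 0, 0.04], 0], [[0, 0, 0.06], 0], [[0, 0, 0.075], 0], [[0, 0, 0.079], 0]]'

```text
clock: 13.37
tool_pos: [0.4275, -0.0502, 0.0954]
orientation: [179.9, -0.0, -92.9]
force: [-0.2, -0.1, -0.6]
opening: 0.0477
gripper_force: 30.0
```

>>> send_rows --deltas '[[[0, 0, 0], 0], [[0, 0, 0], 0], [[0, 0, 0], 0], [[0, 0, 0], 0], [[0, 0, 0], 0]]' --gripper 1

```text
clock: 13.78
tool_pos: [0.4289, -0.0496, 0.0976]
orientation: [-179.9, 0.0, -92.7]
force: [-0.0, 1.3, 0.9]
opening: 0.0758
gripper_force: 0.0
```

>>> send_rows --deltas '[[[0, 0, -0.04], 0], [[0, 0, -0.09], 0], [[0, 0, -0.13], 0], [[0, 0, -0.13], 0], [[0, 0, -0.13], 0]]'

```text
clock: 14.2
tool_pos: [0.4295, -0.0494, 0.2033]
orientation: [-179.7, 0.1, -92.7]
force: [-1.0, 0.5, -0.3]
opening: 0.0875
gripper_force: 0.0
```

```bash
cat >> h.py <<'E'
def look(gs):
    S=[ctrl.snapshot("scene"),ctrl.snapshot("top")]
    for g in gs:
        for n,s in zip("st",S):
            m=whites(s,(g[0],g[1],.05))
            if m is None or m.sum()>1500: print(n,g,"none",None if m is None else m.sum()); continue
            r=fit([s],[m],*g[:2],np.radians(g[2]),g[3] if len(g)>3 else .006); print(n,int(m.sum()),r.x[:2].round(4),np.degrees(r.x[2]).round(1),round(r.fun,3))
E
python3 - <<'E'
from h import *
o=ctrl.get_obs(); print(o["tool_pos"],o["opening"])
s=ctrl.snapshot("scene")
for d in ctrl.boxes_of(s,"tin0"): print(d["conf"],onplane(s,np.array(d["xy"])*[560,420],.03)[0].round(3))
look([(.43,-.03,-92)])
E
```

```text
[ 0.42952622 -0.04939334  0.20334486] 0.08752541595870499
0.98 [ 0.433 -0.033  0.03 ]
0.95 [0.588 0.473 0.03 ]
0.87 [0.461 0.196 0.03 ]
0.67 [0.62  0.329 0.03 ]
0.61 [0.617 0.17  0.03 ]
s 522 [ 0.4263 -0.0305] -93.8 0.207
t 276 [ 0.4453 -0.0323] -92.8 0.867
```

```bash
python3 - <<'E'
from h import *
yaw=-175.76; u=axes(yaw)[0]; C=np.array([.5878,.0053,0])+.009*u
def P(du,z): p=C+u*du/1000; return (p[0],p[1],z/1000+.047,yaw)
plan([(.427,-.047,.077,-93.5),(.427,-.047,.19,-93.5),P(30,150),P(30,94)])
E
```

```text
from [ 0.4278 -0.0499  0.2001] -92.75
[ 4.27e-01 -4.70e-02  7.70e-02 -9.35e+01] -> [-0.004, 0.001, 0.154] 0.008
[ 4.27e-01 -4.70e-02  1.90e-01 -9.35e+01] -> [0.0, 0.0, -0.141] 0.0
[ 5.48906739e-01  2.41655699e-03  1.97000000e-01 -1.75760000e+02] -> [-0.023, -0.049, -0.003] 0.305
[ 5.48906739e-01  2.41655699e-03  1.97000000e-01 -1.75760000e+02] -> [-0.044, -0.033, -0.003] 0.305
[ 5.48906739e-01  2.41655699e-03  1.97000000e-01 -1.75760000e+02] -> [-0.054, -0.009, -0.003] 0.304
[ 5.48906739e-01  2.41655699e-03  1.41000000e-01 -1.75760000e+02] -> [-0.0, -0.0, 0.07] 0.0
```

>>> send_rows --deltas '[[[-0.004, 0.001, 0.04], 0.008], [[-0.004, 0.001, 0.08], 0.008], [[-0.004, 0.001, 0.12], 0.008], [[-0.004, 0.001, 0.145], 0.008], [[-0.004, 0.001, 0.154], 0.008]]'

```text
clock: 14.82
tool_pos: [0.4254, -0.0473, 0.0742]
orientation: [179.6, -0.1, -93.5]
force: [0.4, 0.2, -0.2]
opening: 0.0873
gripper_force: 0.0
```

>>> send_rows --deltas '[[[0, 0, 0], 0], [[0, 0, 0], 0], [[0, 0, 0], 0], [[0, 0, 0], 0], [[0, 0, 0], 0]]' --gripper 0

```text
clock: 15.23
tool_pos: [0.4285, -0.0463, 0.0788]
orientation: [-179.9, 0.1, -93.5]
force: [0.5, 0.7, -0.4]
opening: 0.0601
gripper_force: 0.0
```

>>> send_rows --deltas '[[[0, 0, 0], 0], [[0, 0, 0], 0], [[0, 0, 0], 0], [[0, 0, 0], 0], [[0, 0, 0], 0]]'

```text
clock: 15.65
tool_pos: [0.428, -0.0465, 0.0784]
orientation: [-180.0, 0.0, -93.4]
force: [-2.8, 1.5, 8.0]
opening: 0.0483
gripper_force: 29.8
```

>>> send_rows --deltas '[[[0, 0, -0.03], 0], [[0, 0, -0.06], 0], [[0, 0, -0.09], 0], [[0, 0, -0.12], 0], [[0, 0, -0.141], 0]]'

```text
clock: 16.07
tool_pos: [0.428, -0.0465, 0.1928]
orientation: [-179.9, 0.0, -93.4]
force: [0.3, 0.3, -2.0]
opening: 0.048
gripper_force: 29.8
```

>>> send_rows --deltas '[[[-0.005, -0.01, 0], 0.06], [[-0.01, -0.02, 0], 0.12], [[-0.014, -0.03, -0.001], 0.18], [[-0.019, -0.04, -0.002], 0.24], [[-0.023, -0.049, -0.003], 0.305]]'

```text
clock: 16.48
tool_pos: [0.4682, -0.0304, 0.1931]
orientation: [180.0, 0.0, -121.2]
force: [0.2, 1.0, -2.0]
opening: 0.048
gripper_force: 29.8
```

>>> send_rows --deltas '[[[-0.009, -0.007, 0], 0.06], [[-0.018, -0.013, 0], 0.12], [[-0.027, -0.02, -0.001], 0.18], [[-0.036, -0.026, -0.002], 0.24], [[-0.044, -0.033, -0.003], 0.305]]'

```text
clock: 16.9
tool_pos: [0.5088, -0.0137, 0.1953]
orientation: [180.0, -0.0, -148.6]
force: [-0.9, 0.6, -0.7]
opening: 0.048
gripper_force: 29.8
```

>>> send_rows --deltas '[[[-0.011, -0.002, 0], 0.06], [[-0.022, -0.004, 0], 0.12], [[-0.033, -0.006, -0.001], 0.18], [[-0.044, -0.008, -0.002], 0.24], [[-0.054, -0.009, -0.003], 0.304]]'

```text
clock: 17.32
tool_pos: [0.5495, 0.0027, 0.1976]
orientation: [180.0, -0.0, -176.0]
force: [0.0, 0.0, -1.7]
opening: 0.0479
gripper_force: 29.8
```

>>> send_rows --deltas '[[[0, 0, 0.02], 0], [[0, 0, 0.04], 0], [[0, 0, 0.055], 0], [[0, 0, 0.065], 0], [[0, 0, 0.069], 0]]'

```text
clock: 17.73
tool_pos: [0.5486, 0.0024, 0.1413]
orientation: [-180.0, -0.1, -175.7]
force: [-0.6, -0.2, -1.2]
opening: 0.0481
gripper_force: 29.8
```

>>> send_rows --deltas '[[[0.003, 0, 0.008], 0], [[0.006, 0, 0.013], 0], [[0.008, 0, 0.019], 0], [[0.009, 0, 0.025], 0], [[0.009, 0, 0.032], 0]]'

```text
clock: 18.15
tool_pos: [0.5427, 0.0023, 0.1194]
orientation: [180.0, 0.2, -175.7]
force: [-8.1, 1.4, 16.0]
opening: 0.0475
gripper_force: 30.0
```

>>> send_rows --deltas '[[[0, 0, 0.006], 0], [[-0.002, 0, 0.012], 0], [[-0.004, 0, 0.018], 0], [[-0.007, 0, 0.025], 0], [[-0.012, 0, 0.032], 0]]'

```text
clock: 18.57
tool_pos: [0.5499, 0.0026, 0.0923]
orientation: [180.0, -0.1, -175.7]
force: [-12.1, 3.0, 10.1]
opening: 0.0478
gripper_force: 30.0
```

>>> send_rows --deltas '[[[-0.001, 0, 0], 0], [[-0.002, 0, 0], 0], [[-0.002, 0, 0], 0], [[-0.002, 0, 0], 0], [[-0.002, 0, 0], 0]]'

```text
clock: 18.98
tool_pos: [0.5506, 0.0026, 0.0914]
orientation: [-180.0, -0.3, -175.7]
force: [-11.3, 2.3, 5.6]
opening: 0.048
gripper_force: 30.0
```

```bash
cat >> h.py <<'E'
def pitchfit(name="scene"):
    """fit pitch and a of the held tin: penalise tin-mask outside hull and wood inside hull"""
    s=ctrl.snapshot(name); o=ctrl.get_obs(); g=o["tool_pos"]-np.array([0,0,.047]); yaw=o["orientation"][2]
    c0=proj(s,[g])[0]; ms=[d for d in ctrl.cut_out(s,"tin0") if np.linalg.norm(np.array(d["xy"])*[560,420]-c0)<22]
    m=np.zeros((420,560),bool)
    for d in ms: m|=d["pixels"]
    hsv=cv2.cvtColor(s["color"],cv2.COLOR_RGB2HSV); wood=(hsv[:,:,1]>110)
    res=[]
    for p in range(-10,111,5):
        for a in np.arange(.01,.07,.004):
            q=np.zeros((420,560),np.uint8); cv2.fillConvexPoly(q,np.round(cv2.convexHull(proj(s,tinpts(g,yaw,p,a)).astype(np.float32))).astype(int),1); q=q>0
            res.append(((m&~q).sum()+(q&wood).sum(),p,round(a*1000)))
    res.sort(); print(name,int(m.sum()),[d["conf"] for d in ms],res[:8]); return s
E
python3 - <<'E'
from h import *
o=ctrl.get_obs(); print(o["opening"],o["gripper_force"],o["force"],o["tool_pos"])
pitchfit(); pitchfit("top")
E
```

```text
0.04796432874787458 30.001010298728943 [-11.34247845   2.28132547   5.59558579] [0.55058914 0.00260355 0.09144104]
scene 0 [] [(np.int64(3), -10, 10), (np.int64(3), -5, 10), (np.int64(4), -10, 14), (np.int64(4), -5, 14), (np.int64(4), 0, 10), (np.int64(4), 0, 14), (np.int64(5), -10, 18), (np.int64(5), -5, 18)]
top 0 [] [(np.int64(0), -10, 10), (np.int64(0), -10, 14), (np.int64(0), -10, 18), (np.int64(0), -10, 22), (np.int64(0), -10, 26), (np.int64(0), -10, 30), (np.int64(0), -10, 34), (np.int64(0), -10, 38)]
```

```bash
python3 - <<'E'
from h import *
plan([(.545,.0026,.17,-175.8),(.515,.075,.17,-85.76),(.515,.075,.08,-85.76)],(.5492,.0026,.0898,-175.8))
E
```

```text
from [0.5492 0.0026 0.0898] -175.8
[ 5.450e-01  2.600e-03  1.700e-01 -1.758e+02] -> [0.005, 0.0, -0.1] -0.0
[ 5.150e-01  7.500e-02  1.700e-01 -8.576e+01] -> [0.01, 0.031, -0.0] -0.333
[ 5.150e-01  7.500e-02  1.700e-01 -8.576e+01] -> [-0.006, 0.032, -0.0] -0.334
[ 5.150e-01  7.500e-02  1.700e-01 -8.576e+01] -> [-0.022, 0.025, -0.0] -0.333
[ 5.150e-01  7.500e-02  8.000e-02 -8.576e+01] -> [-0.0, -0.0, 0.112] -0.0
```

>>> send_rows --deltas '[[[0.005, 0, -0.02], 0], [[0.005, 0, -0.05], 0], [[0.005, 0, -0.08], 0], [[0.005, 0, -0.1], 0], [[0.005, 0, -0.1], 0]]'

```text
clock: 19.6
tool_pos: [0.5515, 0.0031, 0.1758]
orientation: [179.9, 0.4, -175.7]
force: [0.9, -0.4, -1.5]
opening: 0.0477
gripper_force: 30.0
```

>>> send_rows --deltas '[[[0.002, 0.006, 0], -0.067], [[0.004, 0.012, 0], -0.133], [[0.006, 0.018, 0], -0.2], [[0.009, 0.025, 0], -0.267], [[0.01, 0.031, 0], -0.333]]'

```text
clock: 20.02
tool_pos: [0.5391, 0.027, 0.1711]
orientation: [180.0, 0.0, -145.5]
force: [-0.3, -0.7, -1.4]
opening: 0.048
gripper_force: 30.0
```

>>> send_rows --deltas '[[[-0.001, 0.006, 0], -0.067], [[-0.002, 0.012, 0], -0.133], [[-0.004, 0.018, 0], -0.2], [[-0.005, 0.026, 0], -0.267], [[-0.006, 0.032, 0], -0.334]]'

```text
clock: 20.43
tool_pos: [0.5288, 0.0509, 0.1711]
orientation: [180.0, 0.0, -115.4]
force: [0.3, 0.2, -1.7]
opening: 0.0478
gripper_force: 30.0
```

>>> send_rows --deltas '[[[-0.004, 0.005, 0], -0.067], [[-0.008, 0.01, 0], -0.133], [[-0.013, 0.015, 0], -0.2], [[-0.017, 0.02, 0], -0.267], [[-0.022, 0.025, 0], -0.333]]'

```text
clock: 20.85
tool_pos: [0.5184, 0.0753, 0.1711]
orientation: [180.0, 0.0, -85.4]
force: [-0.8, 0.1, -0.3]
opening: 0.0483
gripper_force: 30.0
```

```bash
python3 - <<'E'
from h import *
o=ctrl.get_obs(); print(o["tool_pos"])
s=pitchfit(); save(s,"g7.png",(240,90,350,210),5)
for p in (45,60,75,90):print(p,((proj(s,tinpts(o["tool_pos"]-[0,0,.047],o["orientation"][2],p,.02))-[240,90])*5).round().tolist())
E
```

```text
[0.51838664 0.07530422 0.17114401]
scene 175 [0.59] [(np.int64(48), -10, 26), (np.int64(52), 5, 30), (np.int64(53), -5, 26), (np.int64(53), 55, 26), (np.int64(53), 70, 22), (np.int64(54), 35, 30), (np.int64(54), 40, 30), (np.int64(55), 0, 26)]
45 [[164.0, 347.0], [213.0, 404.0], [260.0, 411.0], [212.0, 356.0], [244.0, 244.0], [296.0, 301.0], [341.0, 311.0], [290.0, 256.0]]
60 [[165.0, 356.0], [214.0, 412.0], [272.0, 403.0], [223.0, 348.0], [222.0, 252.0], [273.0, 309.0], [332.0, 302.0], [281.0, 247.0]]
75 [[168.0, 362.0], [217.0, 418.0], [282.0, 393.0], [233.0, 338.0], [198.0, 265.0], [249.0, 323.0], [317.0, 298.0], [265.0, 242.0]]
90 [[174.0, 365.0], [223.0, 422.0], [291.0, 383.0], [242.0, 328.0], [175.0, 283.0], [226.0, 341.0], [298.0, 300.0], [246.0, 244.0]]
```

View pics/g7.png

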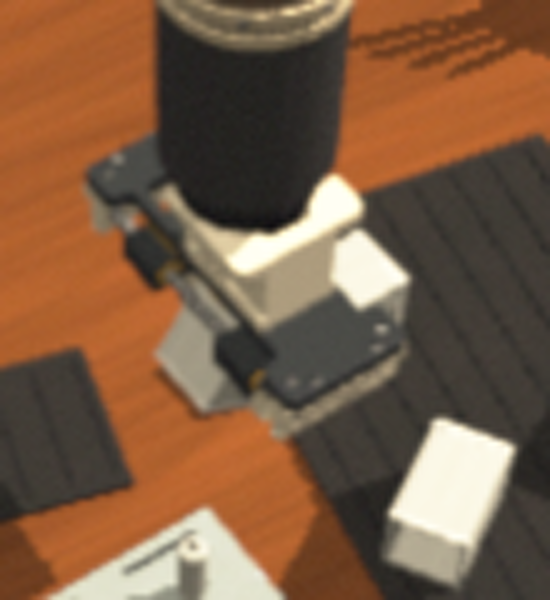

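```bash
python3 - <<'E'
from h import *
plan([(.435,-.01,.17,-85.76),(.435,-.01,.09,-85.76)])
E
```

```text
from [0.5184 0.0756 0.1712] -85.57
[ 4.350e-01 -1.000e-02  1.700e-01 -8.576e+01] -> [0.099, 0.112, 0.002] 0.002
[ 4.350e-01 -1.000e-02  9.000e-02 -8.576e+01] -> [-0.0, 0.0, 0.1] 0.0
```

>>> send_rows --deltas '[[[0.02, 0.022, 0], 0], [[0.04, 0.045, 0], 0], [[0.06, 0.067, 0], 0], [[0.08, 0.09, 0], 0], [[0.099, 0.112, 0.002], 0]]'

```text
clock: 21.37
tool_pos: [0.4344, -0.0115, 0.1698]
orientation: [-180.0, 0.0, -85.9]
force: [1.5, -0.2, -1.2]
opening: 0.0477
gripper_force: 30.0
```

>>> send_rows --deltas '[[[0, 0, 0.03], 0], [[0, 0, 0.06], 0], [[0, 0, 0.085], 0], [[0, 0, 0.097], 0], [[0, 0, 0.1], 0]]'

```text
clock: 21.78
tool_pos: [0.4342, -0.0112, 0.0881]
orientation: [179.8, -0.1, -85.9]
force: [-0.5, -0.0, -1.4]
opening: 0.0478
gripper_force: 30.0
```

>>> send_rows --deltas '[[[0, 0, 0.005], 0], [[0, 0, 0.009], 0], [[0.003, 0, 0.011], 0], [[0.006, 0, 0.013], 0], [[0.009, 0, 0.015], 0]]'

```text
clock: 22.2
tool_pos: [0.4361, -0.0178, 0.0781]
orientation: [-179.9, 0.0, -85.7]
force: [-0.3, 0.2, -0.6]
opening: 0.048
gripper_force: 30.0
```

>>> send_rows --deltas '[[[0.003, 0, 0.002], 0], [[0.006, 0, 0.004], 0], [[0.01, 0, 0.006], 0], [[0.014, 0, 0.006], 0], [[0.014, 0, 0.006], 0]]'

```text
clock: 22.62
tool_pos: [0.4382, -0.0286, 0.0744]
orientation: [-179.8, 0.0, -85.7]
force: [-1.9, -0.1, 12.5]
opening: 0.0482
gripper_force: 30.0
```

```bash
python3 - <<'E'
from h import *
o=ctrl.get_obs(); print(o["tool_pos"],o["force"])
s=pitchfit()
E
```

```text
[ 0.43822885 -0.02860473  0.07442089] [-1.86272437 -0.1054662  12.49241038]
scene 0 [] [(np.int64(4), -10, 22), (np.int64(4), -10, 26), (np.int64(4), -10, 30), (np.int64(4), -10, 34), (np.int64(4), -10, 38), (np.int64(4), -10, 42), (np.int64(4), -10, 46), (np.int64(4), -10, 50)]
```

>>> send_rows --deltas '[[[0.004, 0, 0.001], 0], [[0.008, 0, 0.002], 0], [[0.012, 0, 0.002], 0], [[0.015, 0, 0.001], 0], [[0.015, 0, 0.001], 0]]'

```text
clock: 23.13
tool_pos: [0.4394, -0.0405, 0.0734]
orientation: [-179.8, 0.0, -85.7]
force: [2.2, 1.1, 7.6]
opening: 0.0478
gripper_force: 30.0
```

>>> send_rows --deltas '[[[0, 0, 0], 0], [[0, 0, 0], 0], [[0, 0, 0], 0], [[0, 0, 0], 0], [[0, 0, 0], 0]]' --gripper 1

```text
clock: 23.55
tool_pos: [0.4371, -0.041, 0.072]
orientation: [180.0, -0.0, -85.7]
force: [-0.6, -0.3, 1.2]
opening: 0.0755
gripper_force: 0.0
```

>>> send_rows --deltas '[[[0, 0, -0.04], 0], [[0, 0, -0.09], 0], [[0, 0, -0.14], 0], [[0, 0, -0.18], 0], [[0, 0, -0.18], 0]]'

```text
clock: 23.97
tool_pos: [0.4404, -0.0403, 0.2225]
orientation: [-179.4, 0.1, -85.6]
force: [1.0, 0.6, 0.2]
opening: 0.0874
gripper_force: 0.0
```

```bash
cat >> h.py <<'E'
def look2(x,y,names=("scene","top"),z0=.006):
    """compare lying / standing hypotheses near (x,y); m = white comp"""
    for n in names:
        s=ctrl.snapshot(n); m=whites(s,(x,y,.06))
        if m is None: print(n,"no white"); continue
        for lab,dims in(("lie",(.076,.048,.048)),("stand",(.048,.048,.076))):
            r=fit([s],[m],x,y,-1.5,z0,dims); print(n,lab,int(m.sum()),r.x[:2].round(4),np.degrees(r.x[2]).round(1),round(r.fun,3))
E
python3 - <<'E'
from h import *
o=ctrl.get_obs(); print(o["tool_pos"],o["force"])
look2(.438,-.035)
E
```

```text
[ 0.44041737 -0.04029374  0.22247561] [0.9638556  0.56352489 0.24768974]
scene lie 544 [ 0.4291 -0.0493] -6.4 0.163
scene stand 544 [ 0.4399 -0.0525] -85.4 0.055
top lie 17 [ 0.4419 -0.0323] -59.3 20.537
top stand 17 [ 0.4437 -0.0301] -64.4 13.574
```

```bash
python3 - <<'E'
from h import *
plan([(.440,-.0525,.103,-85.6),(.440,-.0525,.2,-85.6),(.6126,-.3297,.2,-85.76),(.6126,-.3297,.116,-85.76)])
E
```

```text
from [ 0.4379 -0.0406  0.2175] -85.72
[ 4.40e-01 -5.25e-02  1.03e-01 -8.56e+01] -> [0.015, -0.001, 0.143] -0.001
[ 4.40e-01 -5.25e-02  2.00e-01 -8.56e+01] -> [0.0, -0.0, -0.121] -0.0
[  0.6126  -0.3297   0.2    -85.76  ] -> [0.181, -0.095, -0.0] 0.001
[  0.6126  -0.3297   0.2    -85.76  ] -> [0.181, -0.094, -0.0] 0.0
[  0.6126  -0.3297   0.116  -85.76  ] -> [-0.0, -0.0, 0.105] 0.0
```

>>> send_rows --deltas '[[[0.015, -0.001, 0.03], 0], [[0.015, -0.001, 0.07], 0], [[0.015, -0.001, 0.11], 0], [[0.015, -0.001, 0.135], 0], [[0.015, -0.001, 0.143], 0]]'

```text
clock: 24.48
tool_pos: [0.4362, -0.0536, 0.0977]
orientation: [179.5, -0.1, -85.8]
force: [0.2, -0.1, -0.3]
opening: 0.0878
gripper_force: 0.0
```

>>> send_rows --deltas '[[[0, 0, 0], 0], [[0, 0, 0], 0], [[0, 0, 0], 0], [[0, 0, 0], 0], [[0, 0, 0], 0]]' --gripper 0

```text
clock: 24.9
tool_pos: [0.4399, -0.0525, 0.1028]
orientation: [-179.9, 0.0, -85.7]
force: [-0.5, 0.0, 0.5]
opening: 0.0598
gripper_force: 0.0
```

>>> send_rows --deltas '[[[0, 0, 0], 0], [[0, 0, 0], 0], [[0, 0, 0], 0], [[0, 0, 0], 0], [[0, 0, 0], 0]]'

```text
clock: 25.32
tool_pos: [0.4396, -0.0526, 0.1024]
orientation: [-179.9, 0.0, -85.7]
force: [-1.7, 1.3, 6.8]
opening: 0.048
gripper_force: 30.0
```

>>> send_rows --deltas '[[[0, 0, -0.03], 0], [[0, 0, -0.06], 0], [[0, 0, -0.09], 0], [[0, 0, -0.121], 0], [[0, 0, -0.121], 0]]'

```text
clock: 25.73
tool_pos: [0.4412, -0.0524, 0.2029]
orientation: [-179.6, 0.0, -85.7]
force: [0.5, 0.6, -0.8]
opening: 0.0481
gripper_force: 30.0
```

>>> send_rows --deltas '[[[0.036, -0.019, 0], 0], [[0.072, -0.038, 0], 0], [[0.108, -0.057, 0], 0], [[0.145, -0.076, 0], 0], [[0.181, -0.095, 0], 0]]'

```text
clock: 26.15
tool_pos: [0.5261, -0.1929, 0.198]
orientation: [180.0, 0.0, -85.7]
force: [1.2, 1.4, -0.8]
opening: 0.0479
gripper_force: 30.0
```

>>> send_rows --deltas '[[[0.036, -0.019, 0], 0], [[0.072, -0.038, 0], 0], [[0.108, -0.057, 0], 0], [[0.145, -0.076, 0], 0], [[0.181, -0.094, 0], 0]]'

```text
clock: 26.57
tool_pos: [0.612, -0.3317, 0.1974]
orientation: [179.9, 0.0, -85.7]
force: [0.0, 0.7, -0.7]
opening: 0.0482
gripper_force: 30.0
```

```bash
python3 - <<'E'
from h import *
plan([(.6126,-.3297,.2,-85.76),(.6126,-.3297,.116,-85.76)])
pitchfit(); pitchfit("top")
E
```

```text
from [ 0.612  -0.3317  0.1974] -85.73
[  0.6126  -0.3297   0.2    -85.76  ] -> [-0.002, -0.001, -0.003] 0.0
[  0.6126  -0.3297   0.116  -85.76  ] -> [-0.0, 0.0, 0.105] 0.0
scene 0 [] [(np.int64(2), 85, 10), (np.int64(2), 90, 38), (np.int64(2), 90, 50), (np.int64(2), 90, 62), (np.int64(3), 85, 26), (np.int64(3), 90, 26), (np.int64(4), 85, 14), (np.int64(4), 85, 42)]
top 0 [] [(np.int64(0), -10, 10), (np.int64(0), -10, 14), (np.int64(0), -10, 18), (np.int64(0), -10, 22), (np.int64(0), -10, 26), (np.int64(0), -10, 30), (np.int64(0), -10, 34), (np.int64(0), -10, 38)]
```

>>> send_rows --deltas '[[[-0.002, 0, 0.03], 0], [[-0.002, 0, 0.06], 0], [[-0.002, 0, 0.085], 0], [[-0.002, 0, 0.098], 0], [[-0.002, 0, 0.104], 0]]'

```text
clock: 27.18
tool_pos: [0.6099, -0.3273, 0.1144]
orientation: [179.8, 0.1, -85.7]
force: [-11.3, 10.4, 28.5]
opening: 0.0482
gripper_force: 30.0
```

>>> send_rows --deltas '[[[0, 0, 0.001], 0], [[0, 0, 0.002], 0], [[0, 0, 0.003], 0], [[0, 0, 0.003], 0], [[0, 0, 0.003], 0]]'

```text
clock: 27.6
tool_pos: [0.612, -0.3284, 0.1145]
orientation: [-179.9, -0.0, -85.7]
force: [-1.8, 3.3, 5.6]
opening: 0.048
gripper_force: 30.0
```

>>> send_rows --deltas '[[[0, 0, 0], 0], [[0, 0, 0], 0], [[0, 0, 0], 0], [[0, 0, 0], 0], [[0, 0, 0], 0]]' --gripper 1

```text
clock: 28.02
tool_pos: [0.6115, -0.3287, 0.1128]
orientation: [180.0, -0.0, -85.7]
force: [-0.4, -0.8, -0.3]
opening: 0.0757
gripper_force: 0.0
```

>>> send_rows --deltas '[[[0, 0, -0.04], 0], [[0, 0, -0.08], 0], [[0, 0, -0.12], 0], [[0, 0, -0.14], 0], [[0, 0, -0.14], 0]]'

```text
clock: 28.43
tool_pos: [0.6133, -0.3295, 0.2304]
orientation: [-179.6, -0.2, -85.7]
force: [-0.3, 0.5, 0.3]
opening: 0.0876
gripper_force: 0.0
```

```bash
python3 - <<'E'
from h import *
look2(.6126,-.3297,z0=.018)
plan([(.56,-.14,.23,-85.76),(.5,.05,.23,-85.76),(.458,.1855,.23,-84.5)])
E
```

```text
scene lie 4111 [ 0.6387 -0.3263] -83.6 0.84
scene stand 4111 [ 0.6473 -0.3323] -45.7 0.89
top lie 438 [ 0.5888 -0.3057] -91.3 0.179
top stand 438 [ 0.5891 -0.2953] -90.0 0.333
from [ 0.6116 -0.3286  0.2256] -85.73
[  0.56  -0.14   0.23 -85.76] -> [-0.12, 0.023, -0.003] 0.0
[  0.56  -0.14   0.23 -85.76] -> [-0.12, 0.024, -0.002] 0.0
[ 5.000e-01  5.000e-02  2.300e-01 -8.576e+01] -> [-0.121, 0.028, -0.0] 0.0
[ 5.000e-01  5.000e-02  2.300e-01 -8.576e+01] -> [-0.121, 0.029, -0.0] 0.0
[  0.458    0.1855   0.23   -84.5   ] -> [-0.173, 0.04, -0.0] -0.014
```

```bash
python3 - <<'E'
from h import *
look([(.458,.186,-85),(.617,.166,-55),(.622,.324,-62)])
plan([(.5,.0,.23,-85.76),(.4593,.1683,.2,-85.),(.4593,.1683,.077,-85)])
yaw=-175.76; u=axes(yaw)[0]; C=np.array([.5878,.0053,0])+.009*u
def P(du,z): p=C+u*du/1000; return (p[0],p[1],z/1000+.047,yaw)
plan([(.4593,.1683,.19,-85.),P(30,150),P(30,94)],(.4593,.1683,.077,-85))
plan([(.435,-.01,.17,-85.76)],(.545,.0026,.17,-175.8))
E
```

```text
s 620 [0.4563 0.1889] -84.5 0.081
t 424 [0.4575 0.1827] -87.2 0.09
s 588 [0.6151 0.1684] -55.4 0.082
t 422 [0.6183 0.1647] -54.7 0.08
s 538 [0.6195 0.3252] -62.6 0.069
t 431 [0.6233 0.3232] -62.3 0.064
from [ 0.6109 -0.3284  0.2236] -85.73
[  0.5    0.     0.23 -85.76] -> [-0.21, 0.054, -0.004] 0.0
[  0.5    0.     0.23 -85.76] -> [-0.21, 0.054, -0.004] 0.0
[  0.4593   0.1683   0.2    -85.    ] -> [-0.213, 0.035, 0.038] -0.008
[ 4.593e-01  1.683e-01  7.700e-02 -8.500e+01] -> [-0.0, -0.0, 0.153] -0.0
from [0.4593 0.1683 0.077 ] -85
[  0.4593   0.1683   0.19   -85.    ] -> [0.0, 0.0, -0.141] -0.0
[ 5.48906739e-01  2.41655699e-03  1.97000000e-01 -1.75760000e+02] -> [0.072, -0.031, -0.003] 0.336
[ 5.48906739e-01  2.41655699e-03  1.97000000e-01 -1.75760000e+02] -> [0.047, -0.063, -0.003] 0.336
[ 5.48906739e-01  2.41655699e-03  1.97000000e-01 -1.75760000e+02] -> [0.008, -0.078, -0.003] 0.336
[ 5.48906739e-01  2.41655699e-03  1.41000000e-01 -1.75760000e+02] -> [-0.0, -0.0, 0.07] 0.0
from [0.545  0.0026 0.17  ] -175.8
[ 4.350e-01 -1.000e-02  1.700e-01 -8.576e+01] -> [0.046, -0.002, 0.0] -0.333
[ 4.350e-01 -1.000e-02  1.700e-01 -8.576e+01] -> [0.041, 0.021, 0.0] -0.334
[ 4.350e-01 -1.000e-02  1.700e-01 -8.576e+01] -> [0.024, 0.039, 0.0] -0.333
```

>>> send_rows --deltas '[[[-0.042, 0.011, 0], 0], [[-0.084, 0.022, 0], 0], [[-0.126, 0.032, -0.002], 0], [[-0.168, 0.043, -0.003], 0], [[-0.21, 0.054, -0.004], 0]]'

```text
clock: 29.05
tool_pos: [0.5545, -0.1631, 0.2266]
orientation: [179.8, 0.0, -85.7]
force: [1.3, 0.2, 0.3]
opening: 0.0876
gripper_force: 0.0
```

>>> send_rows --deltas '[[[-0.042, 0.011, 0], 0], [[-0.084, 0.022, 0], 0], [[-0.126, 0.032, -0.002], 0], [[-0.168, 0.043, -0.003], 0], [[-0.21, 0.054, -0.004], 0]]'

```text
clock: 29.47
tool_pos: [0.4989, 0.0012, 0.2302]
orientation: [179.9, -0.0, -85.7]
force: [0.7, 0.6, 0.7]
opening: 0.0872
gripper_force: 0.0
```

>>> send_rows --deltas '[[[-0.043, 0.007, 0.008], 0], [[-0.085, 0.014, 0.016], 0], [[-0.128, 0.021, 0.024], 0], [[-0.17, 0.028, 0.031], 0], [[-0.213, 0.035, 0.038], -0.008]]'

```text
clock: 29.88
tool_pos: [0.4583, 0.1689, 0.1996]
orientation: [179.9, -0.1, -85.0]
force: [1.1, -0.2, 0.1]
opening: 0.0878
gripper_force: 0.0
```

```bash
python3 - <<'E'
from h import *
plan([(.4593,.1683,.077,-85)])
E
```

```text
from [0.4583 0.1689 0.1996] -85.01
[ 4.593e-01  1.683e-01  7.700e-02 -8.500e+01] -> [0.001, -0.001, 0.153] -0.0
```

>>> send_rows --deltas '[[[0, 0, 0.04], 0], [[0, 0, 0.08], 0], [[0, 0, 0.12], 0], [[0, 0, 0.145], 0], [[0, 0, 0.153], 0]]'

```text
clock: 30.3
tool_pos: [0.4573, 0.1661, 0.0745]
orientation: [179.6, -0.2, -85.0]
force: [-0.5, 0.5, 0.2]
opening: 0.0878
gripper_force: 0.0
```

>>> send_rows --deltas '[[[0, 0, 0], 0], [[0, 0, 0], 0], [[0, 0, 0], 0], [[0, 0, 0], 0], [[0, 0, 0], 0]]' --gripper 0

```text
clock: 30.72
tool_pos: [0.4601, 0.1682, 0.0798]
orientation: [-179.9, 0.1, -85.0]
force: [0.2, 0.3, 0.6]
opening: 0.06
gripper_force: 0.0
```

>>> send_rows --deltas '[[[0, 0, 0], 0], [[0, 0, 0], 0], [[0, 0, 0], 0], [[0, 0, 0], 0], [[0, 0, 0], 0]]'

```text
clock: 31.13
tool_pos: [0.4599, 0.168, 0.0793]
orientation: [-179.9, 0.0, -85.0]
force: [-0.8, -0.4, 7.1]
opening: 0.0476
gripper_force: 30.0
```

>>> send_rows --deltas '[[[0, 0, -0.03], 0], [[0, 0, -0.06], 0], [[0, 0, -0.09], 0], [[0, 0, -0.12], 0], [[0, 0, -0.141], 0]]'

```text
clock: 31.55
tool_pos: [0.4597, 0.1679, 0.1934]
orientation: [-179.9, 0.1, -85.0]
force: [0.4, 0.5, -1.9]
opening: 0.0479
gripper_force: 30.0
```

>>> send_rows --deltas '[[[0.014, -0.006, 0], 0.067], [[0.029, -0.012, 0], 0.134], [[0.043, -0.019, -0.001], 0.2], [[0.058, -0.025, -0.002], 0.27], [[0.072, -0.031, -0.003], 0.336]]'

```text
clock: 31.97
tool_pos: [0.4891, 0.1118, 0.1936]
orientation: [180.0, -0.0, -115.6]
force: [0.4, -0.1, -1.6]
opening: 0.0481
gripper_force: 30.0
```

>>> send_rows --deltas '[[[0.009, -0.013, 0], 0.067], [[0.019, -0.025, 0], 0.134], [[0.028, -0.038, -0.001], 0.2], [[0.038, -0.05, -0.002], 0.27], [[0.047, -0.063, -0.003], 0.336]]'

```text
clock: 32.38
tool_pos: [0.5186, 0.0563, 0.1959]
orientation: [180.0, -0.0, -145.8]
force: [-0.2, -0.6, -1.9]
opening: 0.048
gripper_force: 30.0
```

>>> send_rows --deltas '[[[0.002, -0.016, 0], 0.067], [[0.003, -0.031, 0], 0.134], [[0.005, -0.047, -0.001], 0.2], [[0.006, -0.062, -0.002], 0.27], [[0.008, -0.078, -0.003], 0.336]]'

```text
clock: 32.8
tool_pos: [0.5488, 0.0015, 0.1983]
orientation: [180.0, -0.0, -176.0]
force: [0.5, 0.7, -1.1]
opening: 0.0475
gripper_force: 30.0
```

```bash
python3 - <<'E'
from h import *
yaw=-175.76; u=axes(yaw)[0]; C=np.array([.5878,.0053,0])+.009*u
def P(du,z): p=C+u*du/1000; return (p[0],p[1],z/1000+.047,yaw)
plan([P(30,94)])
o=ctrl.get_obs();print(o["opening"],o["gripper_force"]);pitchfit()
E
```

```text
from [0.5488 0.0015 0.1983] -176.04
[ 5.48906739e-01  2.41655699e-03  1.41000000e-01 -1.75760000e+02] -> [-0.0, 0.001, 0.072] -0.003
0.04752066485268944 29.990925192832947
scene 486 [0.77] [(np.int64(35), 15, 18), (np.int64(37), 15, 22), (np.int64(39), 10, 22), (np.int64(39), 10, 26), (np.int64(41), 5, 22), (np.int64(42), 20, 22), (np.int64(46), 20, 18), (np.int64(47), 5, 26)]
```

>>> send_rows --deltas '[[[0, 0.001, 0.02], 0], [[0, 0.001, 0.04], 0], [[0, 0.001, 0.055], 0], [[0, 0.001, 0.065], 0], [[0, 0.001, 0.071], 0]]'

```text
clock: 33.32
tool_pos: [0.5479, 0.0029, 0.1407]
orientation: [-180.0, -0.1, -175.6]
force: [-14.0, 1.9, 21.0]
opening: 0.0481
gripper_force: 30.0
```

>>> send_rows --deltas '[[[0.003, 0, 0.008], 0], [[0.006, 0, 0.013], 0], [[0.008, 0, 0.019], 0], [[0.009, 0, 0.025], 0], [[0.009, 0, 0.032], 0]]'

```text
clock: 33.73
tool_pos: [0.5418, 0.0025, 0.1183]
orientation: [-180.0, 0.1, -175.6]
force: [-8.0, 0.3, 14.4]
opening: 0.0478
gripper_force: 30.0
```

>>> send_rows --deltas '[[[0, 0, 0.006], 0], [[-0.002, 0, 0.012], 0], [[-0.004, 0, 0.018], 0], [[-0.007, 0, 0.025], 0], [[-0.012, 0, 0.032], 0]]'

```text
clock: 34.15
tool_pos: [0.5494, 0.0029, 0.0913]
orientation: [-180.0, -0.2, -175.7]
force: [-11.3, 0.8, 10.6]
opening: 0.0482
gripper_force: 30.0
```

>>> send_rows --deltas '[[[-0.002, 0, 0], 0], [[-0.004, 0, 0], 0], [[-0.006, 0, 0], 0], [[-0.007, 0, 0], 0], [[-0.007, 0, 0], 0]]'

```text
clock: 34.57
tool_pos: [0.5517, 0.0029, 0.0894]
orientation: [-180.0, -0.6, -175.7]
force: [-16.8, 4.5, 5.9]
opening: 0.0479
gripper_force: 30.0
```

>>> send_rows --deltas '[[[0.01, 0, -0.02], 0], [[0.01, 0, -0.05], 0], [[0.01, 0, -0.08], 0], [[0.01, 0, -0.1], 0], [[0.01, 0, -0.1], 0]]'

```text
clock: 34.98
tool_pos: [0.5509, 0.0036, 0.1748]
orientation: [179.9, 0.4, -175.6]
force: [0.7, 1.3, -1.1]
opening: 0.0477
gripper_force: 30.0
```

>>> send_rows --deltas '[[[0.009, 0, 0], -0.067], [[0.018, 0, 0], -0.133], [[0.027, -0.001, 0], -0.2], [[0.036, -0.002, 0], -0.267], [[0.046, -0.002, 0], -0.333]]'

```text
clock: 35.4
tool_pos: [0.5119, -0.0014, 0.1702]
orientation: [180.0, -0.0, -145.4]
force: [0.1, 0.2, -1.3]
opening: 0.0481
gripper_force: 30.0
```

>>> send_rows --deltas '[[[0.008, 0.004, 0], -0.067], [[0.016, 0.008, 0], -0.133], [[0.024, 0.012, 0], -0.2], [[0.032, 0.017, 0], -0.267], [[0.041, 0.021, 0], -0.334]]'

```text
clock: 35.82
tool_pos: [0.4753, -0.0059, 0.1702]
orientation: [180.0, -0.0, -115.3]
force: [0.1, 0.4, -1.6]
opening: 0.0477
gripper_force: 30.0
```

>>> send_rows --deltas '[[[0.005, 0.008, 0], -0.067], [[0.01, 0.016, 0], -0.133], [[0.014, 0.023, 0], -0.2], [[0.019, 0.031, 0], -0.267], [[0.024, 0.039, 0], -0.333]]'

```text
clock: 36.23
tool_pos: [0.4388, -0.0098, 0.1703]
orientation: [180.0, 0.0, -85.4]
force: [-0.8, -0.6, -2.1]
opening: 0.0477
gripper_force: 30.0
```

```bash
python3 - <<'E'
from h import *
plan([(.435,-.01,.09,-85.76)])
o=ctrl.get_obs();print(o["opening"],o["gripper_force"]);pitchfit()
S=ctrl.snapshot("top"); save(S,"rk.png",(240,190,420,300),4)
E
```

```text
from [ 0.4388 -0.0098  0.1703] -85.36
[ 4.350e-01 -1.000e-02  9.000e-02 -8.576e+01] -> [-0.0, 0.005, 0.1] 0.004
0.0477253318412573 29.994246661663055
scene 145 [0.61] [(np.int64(21), 10, 30), (np.int64(22), 25, 30), (np.int64(22), 35, 30), (np.int64(23), -5, 26), (np.int64(24), 5, 30), (np.int64(24), 15, 30), (np.int64(25), 70, 22), (np.int64(26), -10, 26)]
```

>>> send_rows --deltas '[[[0, 0.003, 0.03], 0], [[0, 0.003, 0.06], 0], [[0, 0.003, 0.085], 0], [[0, 0.003, 0.097], 0], [[0, 0.003, 0.1], 0]]'

```text
clock: 36.8
tool_pos: [0.4364, -0.0102, 0.0887]
orientation: [179.8, -0.1, -85.9]
force: [-0.1, -0.7, -1.3]
opening: 0.0479
gripper_force: 30.0
```

>>> send_rows --deltas '[[[0, 0, 0.005], 0], [[0, 0, 0.009], 0], [[0.003, 0, 0.011], 0], [[0.006, 0, 0.013], 0], [[0.009, 0, 0.015], 0]]'

```text
clock: 37.22
tool_pos: [0.4378, -0.0173, 0.0789]
orientation: [-179.9, 0.0, -85.7]
force: [0.4, 0.1, -1.3]
opening: 0.0481
gripper_force: 30.0
```

>>> send_rows --deltas '[[[0.003, 0, 0.002], 0], [[0.006, 0, 0.004], 0], [[0.01, 0, 0.006], 0], [[0.014, 0, 0.006], 0], [[0.014, 0, 0.006], 0]]'

```text
clock: 37.63
tool_pos: [0.4397, -0.0282, 0.0749]
orientation: [-179.8, 0.0, -85.7]
force: [0.5, 0.2, 7.6]
opening: 0.0479
gripper_force: 30.0
```

>>> send_rows --deltas '[[[0.004, 0, 0.001], 0], [[0.008, 0, 0.002], 0], [[0.012, 0, 0.002], 0], [[0.015, 0, 0.001], 0], [[0.015, 0, 0.001], 0]]'

```text
clock: 38.05
tool_pos: [0.4409, -0.0401, 0.074]
orientation: [-179.8, 0.0, -85.7]
force: [1.3, 0.9, 8.3]
opening: 0.0473
gripper_force: 30.0
```

>>> send_rows --deltas '[[[0, 0, 0], 0], [[0, 0, 0], 0], [[0, 0, 0], 0], [[0, 0, 0], 0], [[0, 0, 0], 0]]' --gripper 1

```text
clock: 38.47
tool_pos: [0.4389, -0.0405, 0.0728]
orientation: [180.0, -0.0, -85.7]
force: [0.4, 0.0, -0.3]
opening: 0.0756
gripper_force: 0.0
```

>>> send_rows --deltas '[[[0, 0, -0.04], 0], [[0, 0, -0.09], 0], [[0, 0, -0.14], 0], [[0, 0, -0.18], 0], [[0, 0, -0.18], 0]]'

```text
clock: 38.88
tool_pos: [0.4421, -0.0398, 0.2233]
orientation: [-179.4, 0.1, -85.6]
force: [1.0, 0.5, -0.5]
opening: 0.0876
gripper_force: 0.0
```

```bash
python3 - <<'E'
from h import *
look2(.438,-.045,("scene",))
E
```

```text
scene lie 550 [ 0.4321 -0.0485] -6.9 0.168
scene stand 550 [ 0.4414 -0.0512] -84.3 0.064
```

View pics/rk.png

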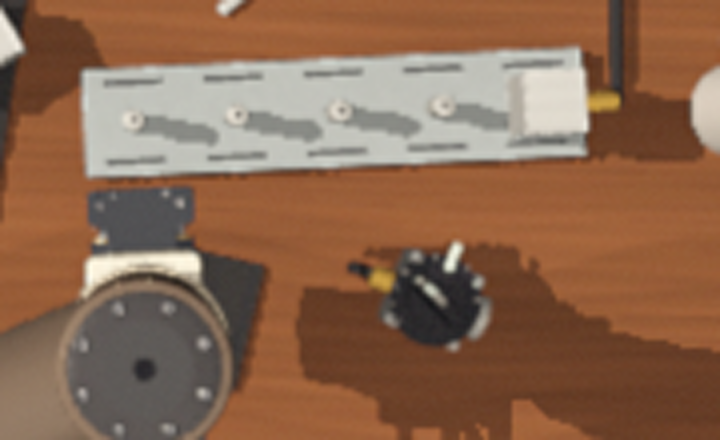

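```bash
python3 - <<'E'
from h import *
s=ctrl.snapshot("top"); print((proj(s,[(.6126,-.3297,.094)])-[240,190])*4)
plan([(.441,-.0515,.103,-85.6),(.441,-.0515,.2,-85.6),(.6064,-.246,.2,-85.76),(.6064,-.246,.115,-85.76)])
E
```

```text
[[552.20554844  97.194536  ]]
from [ 0.4396 -0.0401  0.2183] -85.71
[ 4.41e-01 -5.15e-02  1.03e-01 -8.56e+01] -> [0.014, -0.001, 0.144] -0.001
[ 4.41e-01 -5.15e-02  2.00e-01 -8.56e+01] -> [0.0, 0.0, -0.121] -0.0
[  0.6064  -0.246    0.2    -85.76  ] -> [0.129, -0.094, -0.0] 0.001
[  0.6064  -0.246    0.2    -85.76  ] -> [0.129, -0.093, -0.0] 0.001
[  0.6064  -0.246    0.115  -85.76  ] -> [0.0, -0.0, 0.106] -0.0
```

>>> send_rows --deltas '[[[0.014, -0.001, 0.03], 0], [[0.014, -0.001, 0.07], 0], [[0.014, -0.001, 0.11], 0], [[0.014, -0.001, 0.135], 0], [[0.014, -0.001, 0.144], 0]]'

```text
clock: 39.4
tool_pos: [0.4379, -0.0523, 0.0978]
orientation: [179.6, -0.1, -85.8]
force: [-0.5, 0.2, 0.0]
opening: 0.0877
gripper_force: 0.0
```

>>> send_rows --deltas '[[[0, 0, 0], 0], [[0, 0, 0], 0], [[0, 0, 0], 0], [[0, 0, 0], 0], [[0, 0, 0], 0]]' --gripper 0

```text
clock: 39.82
tool_pos: [0.4414, -0.0512, 0.1028]
orientation: [-179.9, 0.0, -85.7]
force: [-0.8, 0.0, 0.7]
opening: 0.06
gripper_force: 0.0
```

>>> send_rows --deltas '[[[0, 0, 0], 0], [[0, 0, 0], 0], [[0, 0, 0], 0], [[0, 0, 0], 0], [[0, 0, 0], 0]]'

```text
clock: 40.23
tool_pos: [0.4412, -0.0513, 0.1024]
orientation: [-179.9, 0.0, -85.7]
force: [-1.2, 1.0, 6.8]
opening: 0.0481
gripper_force: 30.0
```

>>> send_rows --deltas '[[[0, 0, -0.03], 0], [[0, 0, -0.06], 0], [[0, 0, -0.09], 0], [[0, 0, -0.121], 0], [[0, 0, -0.121], 0]]'

```text
clock: 40.65
tool_pos: [0.4429, -0.0511, 0.2029]
orientation: [-179.6, 0.0, -85.7]
force: [0.7, 0.4, -0.8]
opening: 0.0479
gripper_force: 30.0
```

>>> send_rows --deltas '[[[0.026, -0.019, 0], 0], [[0.052, -0.038, 0], 0], [[0.077, -0.056, 0], 0], [[0.103, -0.075, 0], 0], [[0.129, -0.094, 0], 0]]'

```text
clock: 41.07
tool_pos: [0.5238, -0.1497, 0.1979]
orientation: [180.0, 0.0, -85.7]
force: [0.8, 0.8, -1.1]
opening: 0.0477
gripper_force: 30.0
```

>>> send_rows --deltas '[[[0.026, -0.019, 0], 0], [[0.052, -0.038, 0], 0], [[0.077, -0.056, 0], 0], [[0.103, -0.075, 0], 0], [[0.129, -0.093, 0], 0]]'

```text
clock: 41.48
tool_pos: [0.6058, -0.247, 0.1975]
orientation: [179.9, 0.0, -85.7]
force: [1.3, 0.7, -1.9]
opening: 0.0481
gripper_force: 30.0
```

>>> send_rows --deltas '[[[-0.001, 0, 0.02], 0], [[-0.001, 0, 0.045], 0], [[-0.001, 0, 0.07], 0], [[-0.001, 0, 0.085], 0], [[-0.001, 0, 0.093], 0]]'

```text
clock: 41.9
tool_pos: [0.6041, -0.2451, 0.1214]
orientation: [179.8, 0.1, -85.7]
force: [-0.3, -0.1, -2.8]
opening: 0.0477
gripper_force: 30.0
```

>>> send_rows --deltas '[[[0, 0, 0.003], 0], [[0, 0, 0.006], 0], [[0, 0, 0.009], 0], [[0, 0, 0.012], 0], [[0, 0, 0.013], 0]]'

```text
clock: 42.32
tool_pos: [0.6057, -0.2452, 0.1145]
orientation: [-179.9, -0.0, -85.7]
force: [-2.0, 2.6, 6.3]
opening: 0.0477
gripper_force: 30.0
```

>>> send_rows --deltas '[[[0, 0, 0], 0], [[0, 0, 0], 0], [[0, 0, 0], 0], [[0, 0, 0], 0], [[0, 0, 0], 0]]' --gripper 1

```text
clock: 42.73
tool_pos: [0.6054, -0.2453, 0.114]
orientation: [-180.0, -0.0, -85.7]
force: [-0.2, 1.2, -0.1]
opening: 0.0754
gripper_force: 0.0
```

>>> send_rows --deltas '[[[0, 0, -0.04], 0], [[0, 0, -0.08], 0], [[0, 0, -0.12], 0], [[0, 0, -0.14], 0], [[0, 0, -0.14], 0]]'

```text
clock: 43.15
tool_pos: [0.6073, -0.2459, 0.231]
orientation: [-179.6, -0.1, -85.7]
force: [-0.4, 0.3, 0.4]
opening: 0.0877
gripper_force: 0.0
```

```bash
python3 - <<'E'
from h import *
look([(.617,.166,-55),(.622,.324,-62)])
c=np.array([.6165,.1668]); y=-55; g=c+.018*axes(y)[0][:2]
plan([(*g,.22,y)]); plan([(*g,.077,y),(*g,.19,y)],(*g,.22,y))
yaw=-175.76; u=axes(yaw)[0]; C=np.array([.5878,.0053,0])+.009*u
def P(du,z): p=C+u*du/1000; return (p[0],p[1],z/1000+.047,yaw)
plan([P(30,150),P(30,94)],(*g,.19,y))
E
```

```text
s 612 [0.6418 0.1476] -58.4 0.086
t 425 [0.6438 0.1444] -57.1 0.092
s 537 [0.6195 0.3252] -62.6 0.071
t 432 [0.6229 0.3233] -61.8 0.063
from [ 0.6055 -0.2453  0.2265] -85.73
[  0.62682438   0.15205526   0.22       -55.        ] -> [-0.164, -0.021, 0.003] -0.114
[  0.62682438   0.15205526   0.22       -55.        ] -> [-0.158, -0.05, 0.003] -0.114
[  0.62682438   0.15205526   0.22       -55.        ] -> [-0.147, -0.078, 0.002] -0.113
from [0.6268 0.1521 0.22  ] -55
[  0.62682438   0.15205526   0.077      -55.        ] -> [0.0, 0.0, 0.179] -0.0
[  0.62682438   0.15205526   0.19       -55.        ] -> [0.0, 0.0, -0.142] -0.0
from [0.6268 0.1521 0.19  ] -55
[ 5.48906739e-01  2.41655699e-03  1.97000000e-01 -1.75760000e+02] -> [0.024, 0.047, -0.002] 0.335
[ 5.48906739e-01  2.41655699e-03  1.97000000e-01 -1.75760000e+02] -> [0.045, 0.028, -0.002] 0.336
[ 5.48906739e-01  2.41655699e-03  1.97000000e-01 -1.75760000e+02] -> [0.053, 0.002, -0.002] 0.335
[ 5.48906739e-01  2.41655699e-03  1.97000000e-01 -1.75760000e+02] -> [0.046, -0.024, -0.003] 0.336
[ 5.48906739e-01  2.41655699e-03  1.41000000e-01 -1.75760000e+02] -> [-0.0, -0.0, 0.07] -0.0
```

```bash
python3 - <<'E'
from h import *
c=np.array([.643,.146]); y=-57.7; g=c+.018*axes(y)[0][:2]
plan([(*g,.22,y)]); plan([(*g,.077,y),(*g,.19,y)],(*g,.22,y))
yaw=-175.76; u=axes(yaw)[0]; C=np.array([.5878,.0053,0])+.009*u
def P(du,z): p=C+u*du/1000; return (p[0],p[1],z/1000+.047,yaw)
plan([P(30,150),P(30,94)],(*g,.19,y))
E
```

```text
from [ 0.6055 -0.2453  0.2265] -85.73
[  0.65261834   0.13078529   0.22       -57.7       ] -> [-0.232, -0.047, 0.004] -0.156
[  0.65261834   0.13078529   0.22       -57.7       ] -> [-0.214, -0.102, 0.004] -0.155
from [0.6526 0.1308 0.22  ] -57.7
[  0.65261834   0.13078529   0.077      -57.7       ] -> [0.0, 0.0, 0.179] -0.0
[  0.65261834   0.13078529   0.19       -57.7       ] -> [0.0, 0.0, -0.142] -0.0
from [0.6526 0.1308 0.19  ] -57.7
[ 5.48906739e-01  2.41655699e-03  1.97000000e-01 -1.75760000e+02] -> [0.017, 0.049, -0.002] 0.328
[ 5.48906739e-01  2.41655699e-03  1.97000000e-01 -1.75760000e+02] -> [0.038, 0.034, -0.002] 0.328
[ 5.48906739e-01  2.41655699e-03  1.97000000e-01 -1.75760000e+02] -> [0.051, 0.011, -0.002] 0.328
[ 5.48906739e-01  2.41655699e-03  1.97000000e-01 -1.75760000e+02] -> [0.049, -0.015, -0.003] 0.328
[ 5.48906739e-01  2.41655699e-03  1.41000000e-01 -1.75760000e+02] -> [0.0, -0.0, 0.07] -0.0
```

>>> send_rows --deltas '[[[-0.046, -0.009, 0], -0.03], [[-0.093, -0.019, 0], -0.062], [[-0.139, -0.028, 0.002], -0.094], [[-0.186, -0.038, 0.003], -0.125], [[-0.232, -0.047, 0.004], -0.156]]'

```text
clock: 43.67
tool_pos: [0.6283, -0.0558, 0.2209]
orientation: [179.9, 0.0, -71.6]
force: [0.7, -0.3, 0.6]
opening: 0.0875
gripper_force: 0.0
```

>>> send_rows --deltas '[[[-0.043, -0.02, 0], -0.03], [[-0.086, -0.041, 0], -0.062], [[-0.128, -0.061, 0.002], -0.094], [[-0.171, -0.082, 0.003], -0.125], [[-0.214, -0.102, 0.004], -0.155]]'

```text
clock: 44.08
tool_pos: [0.6519, 0.1325, 0.2175]
orientation: [179.9, 0.0, -57.6]
force: [1.6, 0.4, 0.4]
opening: 0.0879
gripper_force: 0.0
```

>>> send_rows --deltas '[[[0, 0, 0.045], 0], [[0, 0, 0.09], 0], [[0, 0, 0.135], 0], [[0, 0, 0.165], 0], [[0, 0, 0.176], 0]]'

```text
clock: 44.5
tool_pos: [0.6493, 0.1296, 0.0724]
orientation: [179.5, 0.1, -57.8]
force: [-0.6, -0.4, 0.6]
opening: 0.0874
gripper_force: 0.5
```

>>> send_rows --deltas '[[[0, 0, 0], 0], [[0, 0, 0], 0], [[0, 0, 0], 0], [[0, 0, 0], 0], [[0, 0, 0], 0]]' --gripper 0

```text
clock: 44.92
tool_pos: [0.6533, 0.131, 0.0801]
orientation: [-179.9, -0.0, -57.7]
force: [0.0, -0.0, -0.1]
opening: 0.0594
gripper_force: 0.0
```

>>> send_rows --deltas '[[[0, 0, 0], 0], [[0, 0, 0], 0], [[0, 0, 0], 0], [[0, 0, 0], 0], [[0, 0, 0], 0]]'

```text
clock: 45.33
tool_pos: [0.6529, 0.1308, 0.0795]
orientation: [-180.0, -0.0, -57.7]
force: [-1.3, -0.3, 7.1]
opening: 0.048
gripper_force: 29.8
```

>>> send_rows --deltas '[[[0, 0, -0.03], 0], [[0, 0, -0.06], 0], [[0, 0, -0.09], 0], [[0, 0, -0.12], 0], [[0, 0, -0.141], 0]]'

```text
clock: 45.75
tool_pos: [0.653, 0.1309, 0.1936]
orientation: [-179.9, -0.0, -57.7]
force: [1.0, -0.2, -0.5]
opening: 0.0479
gripper_force: 29.8
```

>>> send_rows --deltas '[[[0.003, 0.01, 0], 0.066], [[0.007, 0.02, 0], 0.131], [[0.01, 0.029, 0], 0.197], [[0.014, 0.039, -0.001], 0.262], [[0.017, 0.049, -0.002], 0.328]]'

```text
clock: 46.17
tool_pos: [0.6262, 0.0979, 0.1926]
orientation: [180.0, -0.0, -87.5]
force: [0.7, -0.5, -0.8]
opening: 0.0477
gripper_force: 29.8
```

>>> send_rows --deltas '[[[0.008, 0.007, 0], 0.066], [[0.015, 0.014, 0], 0.131], [[0.023, 0.02, 0], 0.197], [[0.03, 0.027, -0.001], 0.262], [[0.038, 0.034, -0.002], 0.328]]'

```text
clock: 46.58
tool_pos: [0.6005, 0.0664, 0.1942]
orientation: [180.0, -0.0, -117.1]
force: [-0.2, 0.5, -1.6]
opening: 0.0482
gripper_force: 29.8
```

>>> send_rows --deltas '[[[0.01, 0.002, 0], 0.066], [[0.02, 0.004, 0], 0.131], [[0.031, 0.007, 0], 0.197], [[0.041, 0.009, -0.001], 0.262], [[0.051, 0.011, -0.002], 0.328]]'

```text
clock: 47.0
tool_pos: [0.5742, 0.0338, 0.1959]
orientation: [180.0, -0.0, -146.6]
force: [0.2, -0.0, -1.6]
opening: 0.0479
gripper_force: 29.8
```

>>> send_rows --deltas '[[[0.01, -0.003, 0], 0.066], [[0.02, -0.006, 0], 0.131], [[0.029, -0.009, 0], 0.197], [[0.039, -0.012, -0.001], 0.262], [[0.049, -0.015, -0.003], 0.328]]'

```text
clock: 47.42
tool_pos: [0.5482, 0.0021, 0.1982]
orientation: [180.0, -0.0, -176.1]
force: [-0.6, -0.1, -0.8]
opening: 0.048
gripper_force: 29.8
```

```bash
python3 - <<'E'
from h import *
yaw=-175.76; u=axes(yaw)[0]; C=np.array([.5878,.0053,0])+.009*u
def P(du,z): p=C+u*du/1000; return (p[0],p[1],z/1000+.047,yaw)
plan([P(30,94)])
pitchfit()
E
```

```text
from [0.5482 0.0021 0.1982] -176.1
[ 5.48906739e-01  2.41655699e-03  1.41000000e-01 -1.75760000e+02] -> [-0.001, 0.0, 0.071] -0.004
scene 541 [0.87] [(np.int64(42), 15, 18), (np.int64(45), 20, 14), (np.int64(46), 10, 18), (np.int64(47), 5, 22), (np.int64(51), 15, 22), (np.int64(51), 20, 18), (np.int64(53), 15, 14), (np.int64(55), 10, 22)]
```

>>> send_rows --deltas '[[[0, 0, 0.02], 0], [[0, 0, 0.04], 0], [[0, 0, 0.055], 0], [[0, 0, 0.065], 0], [[0, 0, 0.071], 0]]'

```text
clock: 47.93
tool_pos: [0.5486, 0.0026, 0.1408]
orientation: [-180.0, -0.1, -175.7]
force: [-10.4, 4.4, 17.7]
opening: 0.0475
gripper_force: 30.0
```

>>> send_rows --deltas '[[[0.003, 0, 0.008], 0], [[0.006, 0, 0.013], 0], [[0.008, 0, 0.019], 0], [[0.009, 0, 0.025], 0], [[0.009, 0, 0.032], 0]]'

```text
clock: 48.35
tool_pos: [0.5425, 0.0023, 0.1183]
orientation: [180.0, 0.2, -175.6]
force: [-8.4, 1.6, 15.4]
opening: 0.0481
gripper_force: 30.0
```

>>> send_rows --deltas '[[[0, 0, 0.006], 0], [[-0.002, 0, 0.012], 0], [[-0.004, 0, 0.018], 0], [[-0.007, 0, 0.025], 0], [[-0.012, 0, 0.032], 0]]'

```text
clock: 48.77
tool_pos: [0.5499, 0.0026, 0.0913]
orientation: [-180.0, -0.1, -175.7]
force: [-10.4, 2.8, 11.6]
opening: 0.0481
gripper_force: 30.0
```

>>> send_rows --deltas '[[[-0.002, 0, 0], 0], [[-0.004, 0, 0], 0], [[-0.006, 0, 0], 0], [[-0.007, 0, 0], 0], [[-0.007, 0, 0], 0]]'

```text
clock: 49.18
tool_pos: [0.5522, 0.0027, 0.0894]
orientation: [-180.0, -0.5, -175.8]
force: [-16.3, 6.0, 6.9]
opening: 0.0478
gripper_force: 30.0
```

>>> send_rows --deltas '[[[0.01, 0, -0.02], 0], [[0.01, 0, -0.05], 0], [[0.01, 0, -0.08], 0], [[0.01, 0, -0.1], 0], [[0.01, 0, -0.1], 0]]'

```text
clock: 49.6
tool_pos: [0.5512, 0.0032, 0.1748]
orientation: [179.9, 0.4, -175.6]
force: [-0.1, -0.1, -0.6]
opening: 0.0481
gripper_force: 30.0
```

>>> send_rows --deltas '[[[0.009, 0, 0], -0.067], [[0.018, 0, 0], -0.133], [[0.027, -0.001, 0], -0.2], [[0.036, -0.002, 0], -0.267], [[0.046, -0.002, 0], -0.333]]'

```text
clock: 50.02
tool_pos: [0.5122, -0.0018, 0.1703]
orientation: [-180.0, 0.0, -145.4]
force: [0.1, -0.5, -1.4]
opening: 0.0477
gripper_force: 30.0
```

>>> send_rows --deltas '[[[0.008, 0.004, 0], -0.067], [[0.016, 0.008, 0], -0.133], [[0.024, 0.012, 0], -0.2], [[0.032, 0.017, 0], -0.267], [[0.041, 0.021, 0], -0.334]]'

```text
clock: 50.43
tool_pos: [0.4756, -0.0062, 0.1704]
orientation: [-180.0, 0.0, -115.4]
force: [-0.1, 0.3, -0.5]
opening: 0.0479
gripper_force: 30.0
```

>>> send_rows --deltas '[[[0.005, 0.008, 0], -0.067], [[0.01, 0.016, 0], -0.133], [[0.014, 0.023, 0], -0.2], [[0.019, 0.031, 0], -0.267], [[0.024, 0.039, 0], -0.333]]'

```text
clock: 50.85
tool_pos: [0.4391, -0.01, 0.1705]
orientation: [-180.0, 0.0, -85.4]
force: [-0.5, 0.4, -0.9]
opening: 0.0479
gripper_force: 30.0
```

```bash
python3 - <<'E'
from h import *
plan([(.435,-.01,.09,-85.76)])
E
```

```text
from [ 0.4391 -0.01    0.1705] -85.42
[ 4.350e-01 -1.000e-02  9.000e-02 -8.576e+01] -> [-0.0, 0.005, 0.101] 0.004
```

>>> send_rows --deltas '[[[0, 0.003, 0.03], 0], [[0, 0.003, 0.06], 0], [[0, 0.003, 0.085], 0], [[0, 0.003, 0.097], 0], [[0, 0.003, 0.1], 0]]'

```text
clock: 51.27
tool_pos: [0.436, -0.0105, 0.0888]
orientation: [179.8, -0.1, -85.7]
force: [0.8, -0.4, -1.1]
opening: 0.0481
gripper_force: 30.0
```

>>> send_rows --deltas '[[[0, 0, 0.005], 0], [[0, 0, 0.009], 0], [[0.003, 0, 0.011], 0], [[0.006, 0, 0.013], 0], [[0.009, 0, 0.015], 0]]'

```text
clock: 51.68
tool_pos: [0.4377, -0.0175, 0.0789]
orientation: [-179.9, 0.0, -85.8]
force: [-1.1, -0.8, -0.9]
opening: 0.048
gripper_force: 30.0
```

>>> send_rows --deltas '[[[0.003, 0, 0.002], 0], [[0.006, 0, 0.004], 0], [[0.01, 0, 0.006], 0], [[0.014, 0, 0.006], 0], [[0.014, 0, 0.006], 0]]'

```text
clock: 52.1
tool_pos: [0.4397, -0.0285, 0.0747]
orientation: [-179.8, 0.0, -85.8]
force: [0.9, -1.2, 8.0]
opening: 0.0477
gripper_force: 30.0
```

>>> send_rows --deltas '[[[0.004, 0, 0.001], 0], [[0.008, 0, 0.002], 0], [[0.012, 0, 0.002], 0], [[0.015, 0, 0.001], 0], [[0.015, 0, 0.001], 0]]'

```text
clock: 52.52
tool_pos: [0.4411, -0.0402, 0.0741]
orientation: [-179.7, 0.0, -85.8]
force: [2.0, 0.2, 8.9]
opening: 0.048
gripper_force: 30.0
```

>>> send_rows --deltas '[[[0, 0, 0], 0], [[0, 0, 0], 0], [[0, 0, 0], 0], [[0, 0, 0], 0], [[0, 0, 0], 0]]' --gripper 1

```text
clock: 52.93
tool_pos: [0.4388, -0.0407, 0.0728]
orientation: [180.0, -0.0, -85.8]
force: [-1.0, -0.1, -0.8]
opening: 0.0757
gripper_force: 0.0
```

>>> send_rows --deltas '[[[0, 0, -0.04], 0], [[0, 0, -0.09], 0], [[0, 0, -0.14], 0], [[0, 0, -0.18], 0], [[0, 0, -0.18], 0]]'

```text
clock: 53.35
tool_pos: [0.442, -0.04, 0.2233]
orientation: [-179.4, 0.1, -85.7]
force: [1.2, 0.9, 0.5]
opening: 0.0873
gripper_force: 0.0
```

```bash
python3 - <<'E'
from h import *
look2(.438,-.045,("scene",))
plan([(.6002,-.1622,.2,-85.76)],(.441,-.0515,.2,-85.7))
E
```

```text
scene lie 555 [ 0.4327 -0.0515] -36.4 0.265
scene stand 555 [ 0.4414 -0.0555] -83.6 0.056
from [ 0.441  -0.0515  0.2   ] -85.7
[  0.6002  -0.1622   0.2    -85.76  ] -> [0.153, -0.188, 0.0] 0.001
```

>>> send_rows --deltas '[[[0.019, -0.001, 0.03], 0], [[0.019, -0.001, 0.07], 0], [[0.019, -0.001, 0.11], 0], [[0.019, -0.001, 0.135], 0], [[0.019, -0.001, 0.144], 0]]'

```text
clock: 53.82
tool_pos: [0.4384, -0.0564, 0.0982]
orientation: [179.6, -0.1, -85.9]
force: [-0.8, -0.9, 0.2]
opening: 0.0879
gripper_force: 0.0
```

>>> send_rows --deltas '[[[0, 0, 0], 0], [[0, 0, 0], 0], [[0, 0, 0], 0], [[0, 0, 0], 0], [[0, 0, 0], 0]]' --gripper 0

```text
clock: 54.23
tool_pos: [0.4416, -0.0554, 0.1028]
orientation: [-179.9, 0.0, -85.8]
force: [0.1, -0.1, 1.0]
opening: 0.0599
gripper_force: 0.0
```

>>> send_rows --deltas '[[[0, 0, 0], 0], [[0, 0, 0], 0], [[0, 0, 0], 0], [[0, 0, 0], 0], [[0, 0, 0], 0]]'

```text
clock: 54.65
tool_pos: [0.4414, -0.0555, 0.1024]
orientation: [-179.9, 0.0, -85.8]
force: [-2.0, 0.8, 6.5]
opening: 0.048
gripper_force: 30.0
```

>>> send_rows --deltas '[[[0, 0, -0.03], 0], [[0, 0, -0.06], 0], [[0, 0, -0.09], 0], [[0, 0, -0.121], 0], [[0, 0, -0.121], 0]]'

```text
clock: 55.07
tool_pos: [0.4431, -0.0553, 0.203]
orientation: [-179.6, 0.0, -85.8]
force: [0.5, -0.3, -1.1]
opening: 0.0479
gripper_force: 30.0
```

>>> send_rows --deltas '[[[0.03, -0.038, 0], 0], [[0.059, -0.075, 0], 0], [[0.089, -0.113, 0], 0], [[0.118, -0.15, 0], 0], [[0.148, -0.188, 0], 0]]'

```text
clock: 55.48
tool_pos: [0.6006, -0.1639, 0.1979]
orientation: [180.0, 0.0, -85.8]
force: [-0.3, 0.8, -0.9]
opening: 0.0479
gripper_force: 30.0
```

```bash
python3 - <<'E'
from h import *
o=ctrl.get_obs();print(o["opening"],o["gripper_force"])
plan([(.6002,-.1622,.115,-85.76)])
E
```

```text
0.047935033778619525 30.00078521668911
from [ 0.6006 -0.1639  0.1979] -85.8
[  0.6002  -0.1622   0.115  -85.76  ] -> [-0.002, 0.0, 0.104] -0.0
```

>>> send_rows --deltas '[[[-0.002, 0, 0.02], 0], [[-0.002, 0, 0.045], 0], [[-0.002, 0, 0.07], 0], [[-0.002, 0, 0.085], 0], [[-0.002, 0, 0.093], 0]]'

```text
clock: 55.9
tool_pos: [0.5983, -0.1611, 0.1217]
orientation: [179.8, 0.0, -85.8]
force: [-0.2, 1.0, -0.7]
opening: 0.0478
gripper_force: 30.0
```

>>> send_rows --deltas '[[[0, 0, 0.003], 0], [[0, 0, 0.006], 0], [[0, 0, 0.009], 0], [[0, 0, 0.012], 0], [[0, 0, 0.013], 0]]'

```text
clock: 56.32
tool_pos: [0.5999, -0.1611, 0.1144]
orientation: [-179.9, -0.0, -85.8]
force: [-3.3, 1.3, 8.6]
opening: 0.0478
gripper_force: 30.0
```

>>> send_rows --deltas '[[[0, 0, 0], 0], [[0, 0, 0], 0], [[0, 0, 0], 0], [[0, 0, 0], 0], [[0, 0, 0], 0]]' --gripper 1

```text
clock: 56.73
tool_pos: [0.5996, -0.1612, 0.1139]
orientation: [-180.0, -0.0, -85.8]
force: [0.3, 0.6, 1.2]
opening: 0.0758
gripper_force: 0.0
```

>>> send_rows --deltas '[[[0, 0, -0.04], 0], [[0, 0, -0.08], 0], [[0, 0, -0.12], 0], [[0, 0, -0.14], 0], [[0, 0, -0.14], 0]]'

```text
clock: 57.15
tool_pos: [0.6016, -0.1614, 0.2308]
orientation: [-179.6, -0.1, -85.8]
force: [1.0, -0.3, -0.3]
opening: 0.0877
gripper_force: 0.0
```

```bash
python3 - <<'E'
from h import *
look([(.622,.324,-62)])
c=np.array([.6213,.3243]); y=-62.2; g=c+.018*axes(y)[0][:2]
plan([(*g,.22,y)]); plan([(*g,.077,y),(*g,.19,y)],(*g,.22,y))
yaw=-175.76; u=axes(yaw)[0]; C=np.array([.5878,.0053,0])+.009*u
def P(du,z): p=C+u*du/1000; return (p[0],p[1],z/1000+.047,yaw)
plan([P(30,150),P(30,94)],(*g,.19,y))
E
```

```text
s 539 [0.6196 0.3253] -61.3 0.064
t 435 [0.6229 0.3234] -61.7 0.066
from [ 0.5996 -0.1611  0.2265] -85.81
[  0.62969496   0.30837754   0.22       -62.2       ] -> [-0.194, -0.027, 0.003] -0.087
[  0.62969496   0.30837754   0.22       -62.2       ] -> [-0.189, -0.053, 0.003] -0.088
[  0.62969496   0.30837754   0.22       -62.2       ] -> [-0.18, -0.078, 0.002] -0.087
from [0.6297 0.3084 0.22  ] -62.2
[  0.62969496   0.30837754   0.077      -62.2       ] -> [0.0, 0.0, 0.179] -0.0
[  0.62969496   0.30837754   0.19       -62.2       ] -> [0.0, 0.0, -0.142] -0.0
from [0.6297 0.3084 0.19  ] -62.2
[ 5.48906739e-01  2.41655699e-03  1.97000000e-01 -1.75760000e+02] -> [0.073, 0.067, -0.002] 0.315
[ 5.48906739e-01  2.41655699e-03  1.97000000e-01 -1.75760000e+02] -> [0.096, 0.024, -0.002] 0.316
[ 5.48906739e-01  2.41655699e-03  1.97000000e-01 -1.75760000e+02] -> [0.096, -0.024, -0.002] 0.315
[ 5.48906739e-01  2.41655699e-03  1.97000000e-01 -1.75760000e+02] -> [0.073, -0.067, -0.003] 0.316
[ 5.48906739e-01  2.41655699e-03  1.41000000e-01 -1.75760000e+02] -> [-0.0, 0.001, 0.07] -0.0
```

>>> send_rows --deltas '[[[-0.039, -0.005, 0], -0.017], [[-0.078, -0.011, 0], -0.035], [[-0.116, -0.016, 0.001], -0.052], [[-0.155, -0.022, 0.002], -0.07], [[-0.194, -0.027, 0.003], -0.087]]'

```text
clock: 57.67
tool_pos: [0.609, -0.0036, 0.2217]
orientation: [179.9, 0.0, -77.9]
force: [1.0, -1.0, -1.1]
opening: 0.0875
gripper_force: 0.0
```

>>> send_rows --deltas '[[[-0.038, -0.011, 0], -0.017], [[-0.076, -0.021, 0], -0.035], [[-0.113, -0.032, 0.001], -0.052], [[-0.151, -0.042, 0.002], -0.07], [[-0.189, -0.053, 0.003], -0.088]]'

```text
clock: 58.08
tool_pos: [0.6188, 0.1532, 0.2192]
orientation: [179.8, -0.0, -70.0]
force: [0.7, 0.1, 0.8]
opening: 0.0874
gripper_force: 0.0
```

>>> send_rows --deltas '[[[-0.036, -0.016, 0], -0.017], [[-0.072, -0.031, 0], -0.035], [[-0.108, -0.047, 0.001], -0.052], [[-0.144, -0.062, 0.002], -0.07], [[-0.18, -0.078, 0.002], -0.087]]'

```text
clock: 58.5
tool_pos: [0.6284, 0.3097, 0.2172]
orientation: [179.8, -0.0, -62.2]
force: [0.5, -0.1, -0.1]
opening: 0.0882
gripper_force: 0.0
```

>>> send_rows --deltas '[[[0, 0, 0.045], 0], [[0, 0, 0.09], 0], [[0, 0, 0.135], 0], [[0, 0, 0.165], 0], [[0, 0, 0.176], 0]]'

```text
clock: 58.92
tool_pos: [0.6262, 0.3065, 0.0721]
orientation: [179.4, -0.1, -62.3]
force: [-17.7, -5.1, 43.0]
opening: 0.0874
gripper_force: 26.2
```

>>> send_rows --deltas '[[[0, 0, 0], 0], [[0, 0, 0], 0], [[0, 0, 0], 0], [[0, 0, 0], 0], [[0, 0, 0], 0]]' --gripper 0

```text
clock: 59.33
tool_pos: [0.6296, 0.3088, 0.0796]
orientation: [-179.9, 0.0, -62.2]
force: [0.1, 0.3, -0.1]
opening: 0.0596
gripper_force: 0.0
```

>>> send_rows --deltas '[[[0, 0, 0], 0], [[0, 0, 0], 0], [[0, 0, 0], 0], [[0, 0, 0], 0], [[0, 0, 0], 0]]'

```text
clock: 59.75
tool_pos: [0.6294, 0.3087, 0.0792]
orientation: [-180.0, 0.0, -62.2]
force: [-1.6, -0.1, 5.6]
opening: 0.0476
gripper_force: 30.0
```

>>> send_rows --deltas '[[[0, 0, -0.03], 0], [[0, 0, -0.06], 0], [[0, 0, -0.09], 0], [[0, 0, -0.12], 0], [[0, 0, -0.141], 0]]'

```text
clock: 60.17
tool_pos: [0.6296, 0.3088, 0.1934]
orientation: [-179.9, 0.0, -62.2]
force: [-0.7, 0.0, -0.4]
opening: 0.0477
gripper_force: 29.9
```

>>> send_rows --deltas '[[[0.015, 0.013, 0], 0.063], [[0.029, 0.027, 0], 0.126], [[0.044, 0.04, 0], 0.189], [[0.058, 0.054, -0.001], 0.252], [[0.073, 0.067, -0.002], 0.315]]'

```text
clock: 60.58
tool_pos: [0.6084, 0.2312, 0.1924]
orientation: [180.0, -0.0, -90.9]
force: [-0.0, -0.5, -0.8]
opening: 0.048
gripper_force: 29.9
```

>>> send_rows --deltas '[[[0.019, 0.005, 0], 0.063], [[0.038, 0.01, 0], 0.126], [[0.058, 0.014, 0], 0.189], [[0.077, 0.019, -0.001], 0.252], [[0.096, 0.024, -0.002], 0.316]]'

```text
clock: 61.0
tool_pos: [0.5885, 0.1545, 0.1941]
orientation: [180.0, -0.0, -119.3]
force: [0.8, 0.1, -0.6]
opening: 0.0475
gripper_force: 29.9
```

>>> send_rows --deltas '[[[0.019, -0.005, 0], 0.063], [[0.038, -0.01, 0], 0.126], [[0.058, -0.014, 0], 0.189], [[0.077, -0.019, -0.001], 0.252], [[0.096, -0.024, -0.002], 0.315]]'

```text
clock: 61.42
tool_pos: [0.568, 0.0781, 0.1958]
orientation: [180.0, -0.0, -147.7]
force: [-0.1, 0.0, 0.6]
opening: 0.0477
gripper_force: 29.9
```

>>> send_rows --deltas '[[[0.015, -0.013, 0], 0.063], [[0.029, -0.027, 0], 0.126], [[0.044, -0.04, 0], 0.189], [[0.058, -0.054, -0.001], 0.252], [[0.073, -0.067, -0.003], 0.316]]'

```text
clock: 61.83
tool_pos: [0.5478, 0.0015, 0.1981]
orientation: [180.0, -0.0, -176.1]
force: [0.3, -0.8, -1.4]
opening: 0.0477
gripper_force: 29.9
```

```bash
python3 - <<'E'
from h import *
yaw=-175.76; u=axes(yaw)[0]; C=np.array([.5878,.0053,0])+.009*u
def P(du,z): p=C+u*du/1000; return (p[0],p[1],z/1000+.047,yaw)
plan([P(30,94)])
pitchfit()
E
```

```text
from [0.5478 0.0015 0.1981] -176.09
[ 5.48906739e-01  2.41655699e-03  1.41000000e-01 -1.75760000e+02] -> [-0.001, 0.001, 0.071] -0.004
scene 481 [0.86] [(np.int64(34), 5, 22), (np.int64(34), 10, 18), (np.int64(35), 10, 22), (np.int64(39), 15, 18), (np.int64(39), 15, 22), (np.int64(40), 20, 18), (np.int64(48), 15, 14), (np.int64(51), 5, 18)]
```

>>> send_rows --deltas '[[[-0.001, 0.001, 0.02], 0], [[-0.001, 0.001, 0.04], 0], [[-0.001, 0.001, 0.055], 0], [[-0.001, 0.001, 0.065], 0], [[-0.001, 0.001, 0.071], 0]]'

```text
clock: 62.35
tool_pos: [0.5486, 0.0032, 0.1407]
orientation: [-180.0, -0.1, -175.7]
force: [-8.3, -2.0, 18.7]
opening: 0.048
gripper_force: 30.0
```

>>> send_rows --deltas '[[[0.003, 0, 0.008], 0], [[0.006, 0, 0.013], 0], [[0.008, 0, 0.019], 0], [[0.009, 0, 0.025], 0], [[0.009, 0, 0.032], 0]]'

```text
clock: 62.77
tool_pos: [0.5425, 0.0026, 0.1183]
orientation: [-180.0, 0.1, -175.7]
force: [-7.4, -0.7, 15.4]
opening: 0.0478
gripper_force: 30.0
```

>>> send_rows --deltas '[[[0, 0, 0.006], 0], [[-0.002, 0, 0.012], 0], [[-0.004, 0, 0.018], 0], [[-0.007, 0, 0.025], 0], [[-0.012, 0, 0.032], 0]]'

```text
clock: 63.18
tool_pos: [0.5501, 0.0031, 0.0915]
orientation: [-180.0, -0.1, -175.8]
force: [-10.5, 1.4, 10.7]
opening: 0.0475
gripper_force: 30.0
```

>>> send_rows --deltas '[[[-0.002, 0, 0], 0], [[-0.004, 0, 0], 0], [[-0.006, 0, 0], 0], [[-0.007, 0, 0], 0], [[-0.007, 0, 0], 0]]'

```text
clock: 63.6
tool_pos: [0.5524, 0.0031, 0.0895]
orientation: [-180.0, -0.5, -175.8]
force: [-16.2, 3.7, 7.2]
opening: 0.0475
gripper_force: 30.0
```

>>> send_rows --deltas '[[[0.01, 0, -0.02], 0], [[0.01, 0, -0.05], 0], [[0.01, 0, -0.08], 0], [[0.01, 0, -0.1], 0], [[0.01, 0, -0.1], 0]]'

```text
clock: 64.02
tool_pos: [0.5513, 0.0039, 0.1748]
orientation: [179.9, 0.4, -175.7]
force: [1.2, -0.1, -0.2]
opening: 0.0477
gripper_force: 30.0
```

>>> send_rows --deltas '[[[0.009, 0, 0], -0.067], [[0.018, 0, 0], -0.133], [[0.027, -0.001, 0], -0.2], [[0.036, -0.002, 0], -0.267], [[0.046, -0.002, 0], -0.333]]'

```text
clock: 64.43
tool_pos: [0.5123, -0.0011, 0.1703]
orientation: [180.0, 0.0, -145.5]
force: [0.2, -0.2, -0.8]
opening: 0.0478
gripper_force: 30.0
```

>>> send_rows --deltas '[[[0.008, 0.004, 0], -0.067], [[0.016, 0.008, 0], -0.133], [[0.024, 0.012, 0], -0.2], [[0.032, 0.017, 0], -0.267], [[0.041, 0.021, 0], -0.334]]'

```text
clock: 64.85
tool_pos: [0.4757, -0.0055, 0.1704]
orientation: [-180.0, 0.0, -115.4]
force: [-0.5, 0.1, -0.5]
opening: 0.0478
gripper_force: 30.0
```

>>> send_rows --deltas '[[[0.005, 0.008, 0], -0.067], [[0.01, 0.016, 0], -0.133], [[0.014, 0.023, 0], -0.2], [[0.019, 0.031, 0], -0.267], [[0.024, 0.039, 0], -0.333]]'

```text
clock: 65.27
tool_pos: [0.4392, -0.0093, 0.1704]
orientation: [-180.0, 0.0, -85.5]
force: [0.4, 1.0, -1.1]
opening: 0.0481
gripper_force: 30.0
```

```bash
python3 - <<'E'
from h import *
plan([(.435,-.01,.09,-85.76)])
E
```

```text
from [ 0.4392 -0.0093  0.1704] -85.45
[ 4.350e-01 -1.000e-02  9.000e-02 -8.576e+01] -> [0.0, 0.005, 0.101] 0.003
```

>>> send_rows --deltas '[[[0, 0.003, 0.03], 0], [[0, 0.003, 0.06], 0], [[0, 0.003, 0.085], 0], [[0, 0.003, 0.097], 0], [[0, 0.003, 0.1], 0]]'

```text
clock: 65.68
tool_pos: [0.4361, -0.0099, 0.0888]
orientation: [179.8, -0.1, -85.8]
force: [0.7, -0.1, -1.5]
opening: 0.0481
gripper_force: 30.0
```

>>> send_rows --deltas '[[[0, 0, 0.005], 0], [[0, 0, 0.009], 0], [[0.003, 0, 0.011], 0], [[0.006, 0, 0.013], 0], [[0.009, 0, 0.015], 0]]'

```text
clock: 66.1
tool_pos: [0.4379, -0.0169, 0.0789]
orientation: [-179.9, 0.0, -85.8]
force: [0.0, -0.1, -0.9]
opening: 0.0477
gripper_force: 30.0
```

>>> send_rows --deltas '[[[0.003, 0, 0.002], 0], [[0.006, 0, 0.004], 0], [[0.01, 0, 0.006], 0], [[0.014, 0, 0.006], 0], [[0.014, 0, 0.006], 0]]'

```text
clock: 66.52
tool_pos: [0.4397, -0.028, 0.0745]
orientation: [-179.9, 0.0, -85.8]
force: [0.9, -0.9, 5.7]
opening: 0.0481
gripper_force: 30.0
```

>>> send_rows --deltas '[[[0.004, 0, 0.001], 0], [[0.008, 0, 0.002], 0], [[0.012, 0, 0.002], 0], [[0.015, 0, 0.001], 0], [[0.015, 0, 0.001], 0]]'

```text
clock: 66.93
tool_pos: [0.4414, -0.0396, 0.0741]
orientation: [-179.7, 0.0, -85.8]
force: [1.0, 1.3, 8.0]
opening: 0.048
gripper_force: 30.0
```

>>> send_rows --deltas '[[[0, 0, 0], 0], [[0, 0, 0], 0], [[0, 0, 0], 0], [[0, 0, 0], 0], [[0, 0, 0], 0]]' --gripper 1

```text
clock: 67.35
tool_pos: [0.439, -0.0401, 0.0727]
orientation: [180.0, -0.0, -85.8]
force: [0.0, 0.2, 0.2]
opening: 0.0753
gripper_force: 0.0
```

>>> send_rows --deltas '[[[0, 0, -0.04], 0], [[0, 0, -0.09], 0], [[0, 0, -0.14], 0], [[0, 0, -0.18], 0], [[0, 0, -0.18], 0]]'

```text
clock: 67.77
tool_pos: [0.4422, -0.0394, 0.2233]
orientation: [-179.4, 0.1, -85.7]
force: [2.0, 0.8, -0.6]
opening: 0.0877
gripper_force: 0.0
```

```bash
python3 - <<'E'
from h import *
look2(.438,-.045,("scene",))
plan([(.594,-.0784,.2,-85.76)],(.4414,-.0555,.2,-85.7))
E
```

```text
scene lie 560 [ 0.4333 -0.0519] -36.4 0.259
scene stand 560 [ 0.4425 -0.0578] -85.9 0.062
from [ 0.4414 -0.0555  0.2   ] -85.7
[ 5.940e-01 -7.840e-02  2.000e-01 -8.576e+01] -> [0.043, -0.188, 0.0] 0.001
```

>>> send_rows --deltas '[[[0.022, -0.002, 0.03], 0], [[0.022, -0.002, 0.07], 0], [[0.022, -0.002, 0.11], 0], [[0.022, -0.002, 0.135], 0], [[0.022, -0.002, 0.144], 0]]'

```text
clock: 68.23
tool_pos: [0.4396, -0.0581, 0.0982]
orientation: [179.6, -0.1, -85.9]
force: [0.5, 0.3, 1.0]
opening: 0.0875
gripper_force: 0.0
```

>>> send_rows --deltas '[[[0, 0, 0], 0], [[0, 0, 0], 0], [[0, 0, 0], 0], [[0, 0, 0], 0], [[0, 0, 0], 0]]' --gripper 0

```text
clock: 68.65
tool_pos: [0.4429, -0.0571, 0.1029]
orientation: [-179.9, 0.0, -85.8]
force: [-0.1, -0.3, 0.6]
opening: 0.0597
gripper_force: 0.0
```

>>> send_rows --deltas '[[[0, 0, 0], 0], [[0, 0, 0], 0], [[0, 0, 0], 0], [[0, 0, 0], 0], [[0, 0, 0], 0]]'

```text
clock: 69.07
tool_pos: [0.4425, -0.0573, 0.1023]
orientation: [-179.9, 0.0, -85.8]
force: [-1.5, 2.1, 7.8]
opening: 0.0483
gripper_force: 30.0
```

>>> send_rows --deltas '[[[0, 0, -0.03], 0], [[0, 0, -0.06], 0], [[0, 0, -0.09], 0], [[0, 0, -0.121], 0], [[0, 0, -0.121], 0]]'

```text
clock: 69.48
tool_pos: [0.4443, -0.0571, 0.203]
orientation: [-179.6, 0.0, -85.8]
force: [0.3, 0.4, -0.8]
opening: 0.0479
gripper_force: 30.0
```

>>> send_rows --deltas '[[[0.008, -0.038, 0], 0], [[0.016, -0.075, 0], 0], [[0.024, -0.113, 0], 0], [[0.032, -0.15, 0], 0], [[0.04, -0.187, 0], 0]]'

```text
clock: 69.9
tool_pos: [0.5948, -0.0787, 0.1979]
orientation: [180.0, 0.0, -85.8]
force: [0.1, 0.6, 0.3]
opening: 0.0477
gripper_force: 30.0
```

```bash
python3 - <<'E'
from h import *
o=ctrl.get_obs();print(o["opening"],o["gripper_force"])
plan([(.594,-.0784,.115,-85.76)])
E
```

```text
0.04772087162218013 30.0003419816494
from [ 0.5948 -0.0787  0.1979] -85.81
[ 5.940e-01 -7.840e-02  1.150e-01 -8.576e+01] -> [-0.0, 0.001, 0.104] -0.001
```

>>> send_rows --deltas '[[[0, 0.001, 0.02], 0], [[0, 0.001, 0.045], 0], [[0, 0.001, 0.07], 0], [[0, 0.001, 0.085], 0], [[0, 0.001, 0.093], 0]]'

```text
clock: 70.32
tool_pos: [0.5916, -0.0786, 0.1215]
orientation: [179.8, 0.0, -85.8]
force: [0.1, 0.1, -0.6]
opening: 0.0479
gripper_force: 30.0
```

>>> send_rows --deltas '[[[0, 0, 0.003], 0], [[0, 0, 0.006], 0], [[0, 0, 0.009], 0], [[0, 0, 0.012], 0], [[0, 0, 0.013], 0]]'

```text
clock: 70.73
tool_pos: [0.5932, -0.0783, 0.1144]
orientation: [-179.9, -0.0, -85.8]
force: [-3.5, 1.0, 7.6]
opening: 0.0478
gripper_force: 30.0
```

>>> send_rows --deltas '[[[0, 0, 0], 0], [[0, 0, 0], 0], [[0, 0, 0], 0], [[0, 0, 0], 0], [[0, 0, 0], 0]]' --gripper 1

```text
clock: 71.15
tool_pos: [0.593, -0.0784, 0.1139]
orientation: [-180.0, 0.0, -85.8]
force: [0.4, 0.2, 0.1]
opening: 0.0759
gripper_force: 0.0
```

>>> send_rows --deltas '[[[0, 0, -0.04], 0], [[0, 0, -0.08], 0], [[0, 0, -0.12], 0], [[0, 0, -0.14], 0], [[0, 0, -0.14], 0]]'

```text
clock: 71.57
tool_pos: [0.5949, -0.0784, 0.2306]
orientation: [-179.6, -0.0, -85.8]
force: [0.1, 0.1, 0.3]
opening: 0.0879
gripper_force: 0.0
```

>>> send_rows --deltas '[[[-0.05, 0, 0], 0], [[-0.1, 0, 0], 0], [[-0.15, 0, 0], 0], [[-0.2, 0, 0], 0], [[-0.2, 0, 0], 0]]'

```text
clock: 71.98
tool_pos: [0.5809, 0.0865, 0.2254]
orientation: [-180.0, 0.0, -85.6]
force: [0.6, -1.3, 0.1]
opening: 0.0876
gripper_force: 0.0
```

```bash
python3 - <<'E'
from h import *
T=ctrl.snapshot("top"); S=ctrl.snapshot("scene")
a=cv2.resize(T["color"][235:295,310:390],None,fx=5,fy=5,interpolation=cv2.INTER_CUBIC)
b=cv2.resize(S["color"][165:235,130:230],None,fx=4,fy=4,interpolation=cv2.INTER_CUBIC)
c=cv2.resize(T["color"][195:240,250:410],None,fx=2.5,fy=2.5,interpolation=cv2.INTER_CUBIC)
d=cv2.resize(S["color"][170:300,140:320],None,fx=2.2,fy=2.2,interpolation=cv2.INTER_CUBIC)
im=np.zeros((600,800,3),np.uint8)
for q,(r,cc) in((a,(0,0)),(b,(0,400)),(c,(305,0)),(d,(305,402))):
    im[r:r+q.shape[0],cc:cc+q.shape[1]]=q[:600-r,:800-cc]
cv2.imwrite("pics/kn.png",im[:,:,::-1])
for n,s in(("T",T),("S",S)):
    for th in("regulator","knob_grip","mark"):
        for d in ctrl.boxes_of(s,th)[:2]:
            px=np.array(d["xy"])*[560,420]; print(n,th,round(d["conf"],2),px.round(1),onplane(s,px,{"regulator":.058,"knob_grip":.085,"mark":.058}[th])[0].round(4))
E
```

```text
T regulator 0.67 [347.7 265.7] [ 0.4448 -0.2418  0.058 ]
T knob_grip 0.71 [346.5 266.4] [ 0.4442 -0.2339  0.085 ]
T mark 0.97 [347.  263.5] [ 0.4518 -0.2393  0.058 ]
T mark 0.39 [376.5 216.7] [ 0.6064 -0.3327  0.058 ]
S regulator 0.94 [181.  207.6] [ 0.4677 -0.2415  0.058 ]
S regulator 0.5 [228.4 248.6] [ 0.6493 -0.1844  0.058 ]
S knob_grip 0.47 [176.9 199.6] [ 0.4552 -0.2432  0.085 ]
S mark 0.66 [175.4 207. ] [ 0.4579 -0.2545  0.058 ]
```

View pics/kn.png

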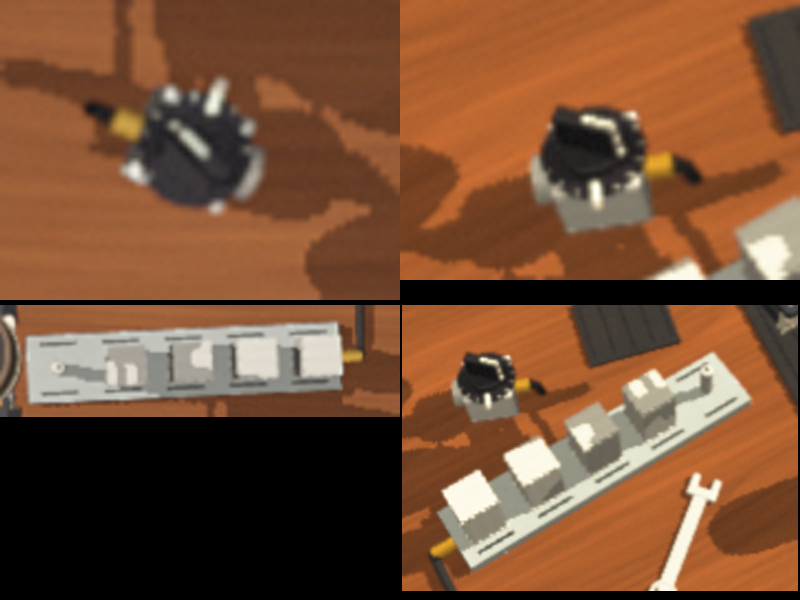

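```bash
python3 - <<'E'
from h import *
T=ctrl.snapshot("top"); S=ctrl.snapshot("scene")
def seg(s,box,z,th,lab):
    x0,y0,x1,y1=box; k=4
    g=cv2.resize(cv2.cvtColor(s["color"],cv2.COLOR_RGB2GRAY)[y0:y1,x0:x1].astype(np.float32),None,fx=k,fy=k,interpolation=cv2.INTER_CUBIC)
    sat=cv2.resize(cv2.cvtColor(s["color"],cv2.COLOR_RGB2HSV)[y0:y1,x0:x1,1].astype(np.float32),None,fx=k,fy=k)
    m=((g>th)&(sat<90)).astype(np.uint8); n,l,st,_=cv2.connectedComponentsWithStats(m); i=1+st[1:,4].argmax()
    ys,xs=np.nonzero(l==i); P=onplane(s,np.c_[x0+(xs+.5)/k-.5,y0+(ys+.5)/k-.5],z)[:,:2]
    c=P.mean(0); w,v=np.linalg.eigh(np.cov((P-c).T)); d=v[:,1]; d=d if d[0]>0 else -d
    pr=(P-c)@d; print(lab,len(xs),"c",c.round(4),"dir",np.degrees(np.arctan2(d[1],d[0])).round(1),"len",np.ptp(pr).round(4),"wid",np.ptp((P-c)@v[:,0]).round(4)); return c,d
c,d=seg(T,(349,248,359,259),.058,130,"markT"); print("axis",c-.038*d)
c,d=seg(S,(174,206,185,219),.058,130,"markS"); print("axis",c-.038*d)
seg(T,(341,256,355,270),.101,120,"lineT"); seg(S,(174,190,190,199),.101,120,"lineS")
E
```

```text
markT 339 c [ 0.4831 -0.2573] dir -20.4 len 0.0243 wid 0.0107
axis [ 0.44752311 -0.24405462]
markS 466 c [ 0.4834 -0.2558] dir -18.9 len 0.0274 wid 0.0129
axis [ 0.44742471 -0.24351323]
lineT 314 c [ 0.457  -0.2356] dir 48.6 len 0.0301 wid 0.0081
lineS 388 c [ 0.4562 -0.2331] dir 38.8 len 0.0304 wid 0.0105
```

```bash
python3 - <<'E'
from h import *
plan([(.4475,-.2438,.22,-133),(.4475,-.2438,.138,-133)])
E
```

```text
from [0.5813 0.0802 0.2257] -85.89
[   0.4475   -0.2438    0.22   -133.    ] -> [0.196, 0.098, 0.004] 0.262
[   0.4475   -0.2438    0.22   -133.    ] -> [0.219, 0.011, 0.003] 0.261
[   0.4475   -0.2438    0.138  -133.    ] -> [-0.0, 0.0, 0.103] 0.0
```

>>> send_rows --deltas '[[[0.039, 0.02, 0], 0.052], [[0.078, 0.039, 0], 0.105], [[0.118, 0.059, 0.002], 0.157], [[0.157, 0.078, 0.003], 0.21], [[0.196, 0.098, 0.004], 0.262]]'

```text
clock: 72.9
tool_pos: [0.5136, -0.0827, 0.2227]
orientation: [-180.0, 0.0, -109.6]
force: [0.5, -0.8, 0.0]
opening: 0.0874
gripper_force: 0.0
```

>>> send_rows --deltas '[[[0.044, 0.002, 0], 0.052], [[0.088, 0.004, 0], 0.105], [[0.131, 0.007, 0.001], 0.157], [[0.175, 0.009, 0.002], 0.21], [[0.219, 0.011, 0.003], 0.261]]'

```text
clock: 73.32
tool_pos: [0.4469, -0.2451, 0.2205]
orientation: [-180.0, 0.0, -133.1]
force: [0.3, 1.2, -1.3]
opening: 0.0875
gripper_force: 0.0
```

```bash
python3 - <<'E'
from h import *
plan([(.4475,-.2438,.138,-133)])
E
```

```text
from [ 0.4469 -0.2451  0.2205] -133.14
[   0.4475   -0.2438    0.138  -133.    ] -> [-0.002, 0.001, 0.103] -0.002
```

>>> send_rows --deltas '[[[-0.001, 0, 0.03], 0], [[-0.001, 0, 0.06], 0], [[-0.001, 0, 0.08], 0], [[-0.001, 0, 0.095], 0], [[-0.001, 0, 0.102], 0]]'

```text
clock: 73.73
tool_pos: [0.4474, -0.2432, 0.137]
orientation: [179.9, -0.1, -133.0]
force: [0.5, -0.0, -0.1]
opening: 0.0876
gripper_force: 0.0
```

>>> send_rows --deltas '[[[0, 0, 0], 0], [[0, 0, 0], 0], [[0, 0, 0], 0], [[0, 0, 0], 0], [[0, 0, 0], 0]]' --gripper 0

```text
clock: 74.15
tool_pos: [0.449, -0.2427, 0.1394]
orientation: [-179.9, 0.0, -132.9]
force: [-0.5, 0.1, 1.0]
opening: 0.0596
gripper_force: 0.0
```

>>> send_rows --deltas '[[[0, 0, 0], 0], [[0, 0, 0], 0], [[0, 0, 0], 0], [[0, 0, 0], 0], [[0, 0, 0], 0]]'

```text
clock: 74.57
tool_pos: [0.4486, -0.2427, 0.1386]
orientation: [-180.0, -0.0, -132.9]
force: [0.1, -0.2, -0.1]
opening: 0.0262
gripper_force: 0.0
```

>>> send_rows --deltas '[[[0, 0, 0], 0], [[0, 0, 0], 0], [[0, 0, 0], 0], [[0, 0, 0], 0], [[0, 0, 0], 0]]'

```text
clock: 74.98
tool_pos: [0.4495, -0.2433, 0.1388]
orientation: [-179.9, 0.0, -132.9]
force: [3.3, -5.0, -2.5]
opening: 0.0137
gripper_force: 29.9
```

```bash
python3 - <<'E'
from h import *
o=ctrl.get_obs(); print(o)
E
```

```text
{'clock': 74.9833, 'joint_pos': array([ -6.35495875,  14.25416498, -31.26542781,   0.06907922,
       -44.38085714, -36.5530797 ]), 'qvel': array([-0.06785113,  0.04283985, -0.11967313,  0.00095445, -0.07959708,
       -0.07393157]), 'tau': array([  1.5404103 , -42.79425144,  20.51795125,   4.04505506,
        -1.04592271,   0.06830048]), 'tool_pos': array([ 0.44949501, -0.24331199,  0.13882615]), 'orientation': array([-1.79891221e+02,  2.03951987e-02, -1.32858690e+02]), 'force': array([ 3.30032034, -4.96206137, -2.54880099]), 'moment': array([-1.58978002, -0.82986823, -0.09305897]), 'gripper_force': 29.886855483055115, 'opening': 0.01370344589875234}
```

>>> send_rows --deltas '[[[0, 0, 0], 0.05], [[0, 0, 0], 0.1], [[0, 0, 0], 0.15], [[0, 0, 0], 0.2], [[0, 0, 0], 0.25]]'

```text
clock: 75.4
tool_pos: [0.4497, -0.2435, 0.1389]
orientation: [-179.9, 0.1, -155.6]
force: [2.8, -6.0, -3.7]
opening: 0.0138
gripper_force: 29.9
```

>>> send_rows --deltas '[[[0, 0, 0], 0.05], [[0, 0, 0], 0.1], [[0, 0, 0], 0.15], [[0, 0, 0], 0.2], [[0, 0, 0], 0.25]]'

```text
clock: 75.82
tool_pos: [0.4498, -0.2437, 0.1389]
orientation: [-179.9, 0.1, -178.1]
force: [3.9, -7.5, -3.6]
opening: 0.0138
gripper_force: 29.9
```

>>> send_rows --deltas '[[[0, 0, 0], 0.05], [[0, 0, 0], 0.1], [[0, 0, 0], 0.15], [[0, 0, 0], 0.2], [[0, 0, 0], 0.246]]'

```text
clock: 76.23
tool_pos: [0.4498, -0.2439, 0.1388]
orientation: [-179.9, 0.2, 159.8]
force: [3.3, -9.4, -4.4]
opening: 0.0141
gripper_force: 29.9
```

>>> send_rows --deltas '[[[0, 0, 0], 0], [[0, 0, 0], 0], [[0, 0, 0], 0], [[0, 0, 0], 0], [[0, 0, 0], 0]]'

```text
clock: 76.65
tool_pos: [0.4498, -0.2439, 0.1389]
orientation: [-179.9, 0.2, 160.0]
force: [3.2, -9.9, -4.8]
opening: 0.0135
gripper_force: 29.9
```

>>> send_rows --deltas '[[[0, 0, 0], 0], [[0, 0, 0], 0], [[0, 0, 0], 0], [[0, 0, 0], 0], [[0, 0, 0], 0]]' --gripper 0.6

```text
clock: 77.07
tool_pos: [0.4485, -0.2426, 0.1385]
orientation: [180.0, -0.0, 160.0]
force: [-0.0, -1.0, -0.2]
opening: 0.0412
gripper_force: 0.0
```

>>> send_rows --deltas '[[[0, 0, -0.02], 0], [[0, 0, -0.05], 0], [[0, 0, -0.08], 0], [[0, 0, -0.1], 0], [[0, 0, -0.1], 0]]'

```text
clock: 77.48
tool_pos: [0.4502, -0.2431, 0.2222]
orientation: [180.0, 0.3, 160.0]
force: [0.8, 0.3, 0.4]
opening: 0.0524
gripper_force: 0.0
```

>>> send_rows --deltas '[[[0, 0.05, 0], 0], [[0, 0.1, 0], 0], [[0, 0.15, 0], 0], [[0, 0.2, 0], 0], [[0, 0.2, 0], 0]]'

```text
clock: 77.9
tool_pos: [0.5055, -0.0876, 0.2185]
orientation: [179.9, 0.1, 160.2]
force: [0.7, 0.1, 0.6]
opening: 0.0526
gripper_force: 0.0
```

```bash
python3 - <<'E'
from h import *
T=ctrl.snapshot("top"); S=ctrl.snapshot("scene")
a=cv2.resize(T["color"][235:295,310:390],None,fx=5,fy=5,interpolation=cv2.INTER_CUBIC)
b=cv2.resize(S["color"][165:235,130:230],None,fx=4,fy=4,interpolation=cv2.INTER_CUBIC)
im=np.zeros((300,800,3),np.uint8); im[:,:400]=a; im[:280,400:]=b
cv2.imwrite("pics/kn2.png",im[:,:,::-1])
o=ctrl.get_obs(); print(o["tool_pos"],o["orientation"])
# predicted directions drawn numerically
for ang in (-10,-20,-30):
    e=np.array([np.cos(np.radians(ang)),np.sin(np.radians(ang))]); A=np.array([.4485,-.2438])
    print(ang,"bar end",((proj(T,[[*(A+.022*e),.101],[*(A-.022*e),.101]])-[310,235])*5).round().tolist(),"mark",((proj(T,[[*(A+.028*e),.058],[*(A+.049*e),.058]])-[310,235])*5).round().tolist())
E
```

```text
[ 0.50353796 -0.09078715  0.21808853] [-1.79989088e+02 -3.92902689e-02  1.60172669e+02]
-10 bar end [[209.0, 118.0], [195.0, 187.0]] mark [[200.0, 105.0], [206.0, 74.0]]
-20 bar end [[215.0, 120.0], [190.0, 185.0]] mark [[207.0, 108.0], [219.0, 77.0]]
-30 bar end [[220.0, 123.0], [184.0, 182.0]] mark [[214.0, 111.0], [231.0, 83.0]]
```

View pics/kn2.png

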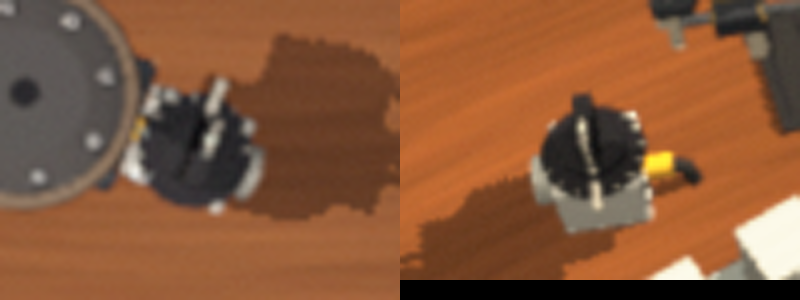

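>>> send_rows --deltas '[[[0, -0.05, 0], 0], [[0, -0.1, 0], 0], [[0, -0.15, 0], 0], [[0, -0.2, 0], 0], [[0, -0.2, 0], 0]]'

```text
clock: 78.42
tool_pos: [0.4451, -0.2479, 0.218]
orientation: [-180.0, -0.1, 159.7]
force: [0.6, 0.1, 0.2]
opening: 0.0529
gripper_force: 0.0
```

>>> send_rows --deltas '[[[0, 0, 0.02], 0], [[0, 0, 0.05], 0], [[0, 0, 0.08], 0], [[0, 0, 0.095], 0], [[0, 0, 0.1], 0]]'

```text
clock: 78.83
tool_pos: [0.4462, -0.2434, 0.1361]
orientation: [-180.0, -0.3, 159.9]
force: [0.1, 0.1, -0.4]
opening: 0.0525
gripper_force: 0.0
```

>>> send_rows --deltas '[[[0, 0, 0], 0], [[0, 0, 0], 0], [[0, 0, 0], 0], [[0, 0, 0], 0], [[0, 0, 0], 0]]' --gripper 0

```text
clock: 79.25
tool_pos: [0.449, -0.2428, 0.1394]
orientation: [180.0, 0.1, 160.0]
force: [0.9, -0.1, -0.3]
opening: 0.0248
gripper_force: 0.0
```

>>> send_rows --deltas '[[[0, 0, 0], 0], [[0, 0, 0], 0], [[0, 0, 0], 0], [[0, 0, 0], 0], [[0, 0, 0], 0]]'

```text
clock: 79.67
tool_pos: [0.4486, -0.2435, 0.1392]
orientation: [-179.9, 0.0, 160.0]
force: [-1.7, -6.1, 2.4]
opening: 0.0138
gripper_force: 30.0
```

>>> send_rows --deltas '[[[0, 0, -0.003], 0], [[0, 0, -0.006], 0], [[0, 0, -0.009], 0], [[0, 0, -0.012], 0], [[0, 0, -0.014], 0]]'

```text
clock: 80.08
tool_pos: [0.4485, -0.2434, 0.1497]
orientation: [-179.9, 0.0, 160.0]
force: [1.3, -7.9, -6.9]
opening: 0.0138
gripper_force: 29.9
```

>>> send_rows --deltas '[[[0, 0, -0.002], 0], [[0, 0, -0.003], 0], [[0, 0, -0.004], 0], [[0, 0, -0.004], 0], [[0, 0, -0.004], 0]]'

```text
clock: 80.5
tool_pos: [0.4484, -0.2434, 0.1513]
orientation: [-180.0, -0.0, 160.0]
force: [5.6, -12.3, -21.7]
opening: 0.014
gripper_force: 30.0
```

>>> send_rows --deltas '[[[0, 0, 0], 0], [[0, 0, 0], 0], [[0, 0, 0], 0], [[0, 0, 0.002], 0], [[0, 0, 0.002], 0]]'

```text
clock: 80.92
tool_pos: [0.4485, -0.2435, 0.151]
orientation: [-179.9, -0.0, 160.0]
force: [0.8, -8.0, -7.3]
opening: 0.0139
gripper_force: 30.0
```

>>> send_rows --deltas '[[[0, 0, 0], 0], [[0, 0, 0], 0], [[0, 0, 0], 0], [[0, 0, 0], 0], [[0, 0, 0], 0]]' --gripper 0.6

```text
clock: 81.33
tool_pos: [0.4487, -0.2426, 0.1515]
orientation: [180.0, 0.0, 160.0]
force: [0.2, 0.0, 0.1]
opening: 0.0418
gripper_force: 0.0
```

>>> send_rows --deltas '[[[0, 0, -0.02], 0], [[0, 0, -0.05], 0], [[0, 0, -0.08], 0], [[0, 0, -0.12], 0], [[0, 0, -0.12], 0]]'

```text
clock: 81.75
tool_pos: [0.4511, -0.2435, 0.2534]
orientation: [180.0, 0.5, 160.1]
force: [2.0, -0.1, 0.8]
opening: 0.0525
gripper_force: 0.0
```

>>> send_rows --deltas '[[[0, 0.05, 0], 0], [[0, 0.1, 0], 0], [[0, 0.15, 0], 0], [[0, 0.2, 0], 0], [[0, 0.2, 0], 0]]'

```text
clock: 82.17
tool_pos: [0.5056, -0.0876, 0.2477]
orientation: [179.9, 0.1, 160.2]
force: [0.9, -0.6, 0.1]
opening: 0.0528
gripper_force: 0.0
```

```bash
python3 - <<'E'
from h import *
S=ctrl.snapshot("scene"); T=ctrl.snapshot("top")
# knob height check: bright line centroid in scene vs prediction at two heights
g=cv2.cvtColor(S["color"],cv2.COLOR_RGB2GRAY)
e=np.array([np.cos(np.radians(-20.5)),np.sin(np.radians(-20.5))]); A=np.array([.448,-.2438])
for z in(.101,.113): print(z,proj(S,[[*(A+.022*e),z],[*A,z]]).round(1).tolist())
sub=g[185:216,170:190]; print(sub[:, :].max(1).tolist(), (170+sub.argmax(1)).tolist())
for i in range(1,5):
    a=np.radians(4.24); d=(2-i)*.084; P=[.6002-np.sin(a)*d,-.1622+np.cos(a)*d]
    print(i,[ (round(q["conf"],2),(np.array(q["xy"])*[560,420]-proj(T,[P+[.094]])[0]).round(1)) for q in ctrl.boxes_of(T,"tin0") if np.linalg.norm(np.array(q["xy"])*[560,420]-proj(T,[P+[.094]])[0])<12])
E
```

```text
0.101 [[175.1, 201.4], [174.6, 194.7]]
0.113 [[174.3, 199.1], [173.8, 192.4]]
[126, 126, 125, 125, 124, 123, 122, 141, 225, 197, 153, 185, 173, 159, 127, 91, 98, 109, 89, 127, 147, 98, 68, 97, 138, 166, 171, 189, 191, 197, 205] [187, 185, 182, 179, 180, 186, 186, 188, 188, 188, 189, 189, 175, 175, 175, 175, 176, 176, 176, 189, 177, 177, 189, 189, 189, 189, 179, 179, 179, 179, 179]
1 [(0.59, array([-0.1,  3.4]))]
2 [(0.81, array([0.4, 2.4]))]
3 [(0.63, array([-1.6,  4.1]))]
4 [(0.66, array([-2.6,  1.7]))]
```

Tins are all on their pegs, the knob rose by its full 12 mm against the stop, and the robot is clear, so I'm handing in.

```bash
python3 -c "
from plant import ctrl
print(ctrl.close_job())"
```

```text
the job is handed in; nothing more can be done
None
```

The job is handed in, with no verdict returned: all four tins found on the mats are upside down on pegs 1 to 4, and the knob is turned to the long mark and pulled fully out.

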